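Put the two-tier lunch set together on the display plinth

ROBOT

A 6-joint arm with a two-finger parallel gripper is mounted at the origin on the work surface. World frame = base frame: x ahead of the robot, y to its left, z up, the work surface at z = 0. Lengths are in m, angles in rad, forces in N, time in s.
With the tool pointing down it reaches from about 0.35 to 0.875 m from the base axis. Payload 4.2 kg.
Tool frame: the origin (TCP) lies midway between the tips of the shut fingers; the grasp point (between the pads) lies 19 mm behind it; z points along the fingers, x is the direction in which the jaws open and shut, and the axes are right-handed (so a half turn about z gives the same grasp; the last joint's range is limited). The gripper opens to 87 mm and grips with 3 to 60 N. Pads are 19 mm wide; open, the fingers measure 117 mm over their backs; the gripper's body (75 mm by 190 mm) begins 51 mm behind the grasp point.
Start: joints at [-1.012, 0.385, 0.008, 0, -1.194, -0.259], TCP at [0.185, -0.597, 0.223] pointing down, gripper open.
Joint ranges: [-3.14, 3.14], [-1.21, 2.06], [-1.07, 1.41], [-3.16, 2.05], [-2.99, -0.16], [-3.1, 3.1]. Speed limits (rad/s): [2.79, 2.79, 3.14, 3.14, 3.14, 3.14].

INTERFACE

Orientations are given as a rotation vector (axis times angle).
In Python, from station import arm gives the robot as it stands.
- The arm moves only by the tool servo_tool, never from a script. Its argument "increments" is a list of rows, each a list of 3 entries, a list of its own where there are three numbers: the closure, from -1 (fully open) to 1 (shut), so that 0 is half open, then the shift along the tool's x, y, z in mm, then the turn, a rotation vector about the tool's x, y, z in rad. In form: [[grip, [tx, ty, tz], [wx, wy, wz]], ...]. A call has 1 to 12 rows; each row is the pose to reach, as a shift and turn from the pose commanded when the call began, along the tool's axes at that moment; what a row does not reach only later rows make up. A row lasts 1/12 s, in which the tool goes at most 41.7 mm and 7.16 degrees, less where a joint would pass 70% of its speed; a pose out of reach is approached as far as the arm can. A call with a gripper value outside its range is refused whole. The fingers move at their own pace and stop on an object; "grip_force" is the grip in N (left out, the last holds). Time passes only in rows, so rows that repeat a pose let the fingers close. It gives the time, the measured TCP pose, the force and the opening at its end, in the units of the state.
- arm.read_state(): the state, without advancing time (a new reading comes with each control period).
- arm.get_image(name): name is "side" or "top" or "wrist"; returns (picture, depth): 420x560x3 uint8, blue, green, red; 420x560 float32, m along the optical axis (not along the pixel's ray), 0 where there is no reading.
- arm.camera_params(name): a dict with "fx", "fy", "cx", "cy" (pixels), "dist" ([k1, k2, p1, p2, k3] as OpenCV has them; the pictures are not rectified), "world_from_camera" (4x4, takes a point from camera to world coordinates); the wrist camera has in their place "hand_eye" (4x4, takes a point from camera to tool coordinates, whose origin is the TCP and whose axes are the tool frame's). Camera axes: x right, y up, looking along -z (the intrinsics and any distortion apply to the point x, -y, -z); pixel columns grow to the right and rows downward; lengths in m; the calibration is good to about 2 mm. A picture is of the moment at which its call begins: read the wrist's pose just before it. camera_params takes no time and is no camera call.
- arm.job_done(): hands the job in, once; it reports no verdict.
The state is a dict: "t": time; "joints": joint angles; "joint_vel": joint speeds; "joint_torque": joint torques, N m; "tcp_pos": TCP position; "orientation": TCP orientation; "wrist_force": force on the tool from outside, world axes, zero at the start; "ft_torque": the same for the moment, N m; "opening": opening from 0.0 (shut) to 1.0 (fully open).
Only numpy, scipy, OpenCV 4.12 (cv2) and the standard library are available. Lean on these libraries where they do the work, as an engineer would, in place of code of your own. Each camera call takes 0.05 s, during which the arm holds its last target.

TASK

Put the slim lunch set together for display on the black plinth: first set the deep bottom tier in the middle of the plinth, lengthwise along it, then stand the sauce pot upright inside it, seat the divided top tier squarely on the bottom tier, close it with the long lid that fits, and last lay the cutlery case in the groove of the lid, centred along it. Every part must be fully home and let go before the next. Leave the short lid, the stapler, the bottle and the tape roll where they are.

Things in the scene. Friction and masses are not known exactly. Their poses are not given: they have to be found in the camera images.
- plinth: black flat display plinth, fixed to the counter, 190 x 90 mm, 20 mm high; origin at the centre of its underside, x along its length, z up
- bottom_tier: bottom tier of the slim lunch set: deep open white box without a divider, 170 x 60 mm, 55 mm high, walls 5 mm (mouth 160 x 50 mm), corners bevelled 8 mm, inner floor 5 mm above its underside, flat underneath; stands mouth up; origin at the centre of its underside, x along its length, z up (either end may point either way)
- sauce_pot: little round white sauce pot with a grey cap, closed; 36 mm high, cap 40 mm in diameter (the upper 11 mm), body tapering from 36 mm to 30 mm at the foot; stands upright; origin at the centre of its underside, z up
- top_tier: top tier: shallower open white box with a divider across its middle; 48 mm high: body 170 x 60 x 40 mm (walls 5 mm, mouth 160 x 50) on a tapered foot 8 mm high (154 x 44 mm at its top, 144 x 34 at the bottom) that drops into the mouth below while the body rests on the rim; stands on its foot; origin at the centre of the foot's underside, x along its length. Seated: 47 mm above the bottom tier's origin
- long_lid: long white lid, right side up, 29 mm high: tapered foot like the top tier's, 8 mm; flange 170 x 60 x 5 mm; on it a raised crown (the grip) 150 mm long, 48 wide, 16 high, with a groove along its top, open at both ends, 32 mm wide, 7 deep; origin at the centre of the foot's underside, x along its length. Seated: 40 mm above the top tier's origin
- cutlery_case: grey cutlery case, closed slim box 150 x 22 mm, 22 mm high, lying flat; a dark band round it 45 mm from one end; origin at the centre of its underside, x along its length, z up. Lying in the lid's groove, its origin is 22 mm above the lid's
- short_lid: white lid of another, smaller lunch box, not of this set: same make as the long lid but only 115 mm long and without a groove, 29 mm high; a bystander; origin at the centre of its underside, x along its length
- stapler: black desk stapler, 140 x 34 mm, about 50 mm high; a bystander; origin at the centre of its underside, x along its length
- drink_bottle: blue drinking bottle, 70 mm in diameter, 195 mm high, standing; a bystander; origin at the centre of its underside
- tape_roll: brown ring of parcel tape lying flat, 90 mm in diameter, 24 mm high; a bystander; origin at the centre of its underside
Things that resemble listed ones, but are neither listed nor needed, are in the scene too. What is shaped like the bottom_tier but red is not meant.

How it is judged:
By the outcome, as a careful person would: the job done as asked, in the order asked, and still so for the second after the job is handed in, with the robot touching nothing.
It also fails if it takes over 128 s, if anything falls off the work surface, if the arm or the gripper's body presses on something with over 40 N, if the wrist force passes 120 N, or if a joint passes its speed limit or range.

## Working session

There is one attempt and no reset: what is moved stays moved. The work goes in short steps, Python scripts to look and compute and a tool call to move; the robot and the scene stay as the last step left them, time stands still between calls to the robot, and variables do not carry over. Pictures are saved under pics/ and viewed, and the job is handed in when it is done.

Besides the shell and the picture viewer there is one more tool, called by a JSON object that holds its "api" and its "payload", one argument or row to a line. servo_tool: Moves the arm, as the interface text tells. Its arguments: {"type":"object","properties":{"increments":{"type":"array"},"grip_force":{"type":"number"}},"required":["increments"]}

```bash
ls; mkdir -p pics
python3 - <<'E'
from station import arm
import cv2,numpy as np
print(arm.read_state())
for n in ("top","side","wrist"):
    p,d=arm.get_image(n); cv2.imwrite(f"pics/{n}0.png",p); np.save(f"pics/{n}0.npy",d)
    c=arm.camera_params(n); print(n,{k:np.round(v,4).tolist() for k,v in c.items()})
E
```

```text
pics
{'t': 0.0, 'joints': array([-1.01241204e+00,  3.85563538e-01,  6.61152003e-03, -5.05840920e-04,
       -1.19398771e+00, -2.58585143e-01]), 'joint_vel': array([-1.03826420e-03, -5.09033047e-04,  1.54576756e-03, -1.60795552e-04,
        6.69908238e-04, -1.64601889e-05]), 'joint_torque': array([ 1.47653964e-05, -3.90666497e+01,  1.87407446e+01,  4.22001064e+00,
        1.09806040e-02, -1.86892989e-04]), 'tcp_pos': array([ 0.18441034, -0.59653947,  0.22144877]), 'orientation': array([-1.86393811e+00, -2.52663886e+00, -1.92473395e-03]), 'wrist_force': array([-1.07429052,  0.27217063, -0.02890306]), 'ft_torque': array([-0.0253014 , -0.02400422, -0.01622857]), 'opening': 1.0017687261225423}
top {'fx': 541.5055, 'fy': 541.5055, 'cx': 279.5364, 'cy': 205.8445, 'dist': [-0.1351, 0.0, 0.0, 0.0, 0.0], 'world_from_camera': [[0.0078, 0.9819, -0.1891, 0.1376], [-1.0, 0.0085, 0.0027, 0.0218], [0.0043, 0.1891, 0.982, 1.5072], [0.0, 0.0, 0.0, 1.0]]}
side {'fx': 441.2974, 'fy': 441.2974, 'cx': 276.1196, 'cy': 209.9121, 'dist': [-0.0365, 0.0, 0.0, 0.0, 0.0], 'world_from_camera': [[-0.6905, 0.4346, -0.5782, -0.3462], [-0.7234, -0.4148, 0.552, 0.7467], [0.0001, 0.7994, 0.6008, 0.8549], [0.0, 0.0, 0.0, 1.0]]}
wrist {'fx': 308.5902, 'fy': 308.5902, 'cx': 277.2992, 'cy': 211.1465, 'dist': [-0.0212, 0.0, 0.0, 0.0, 0.0], 'hand_eye': [[1.0, 0.0001, -0.0007, 0.0004], [-0.0001, -0.9638, -0.2665, -0.0723], [-0.0007, 0.2665, -0.9638, -0.1634], [0.0, 0.0, 0.0, 1.0]]}
```

View pics/top0.png

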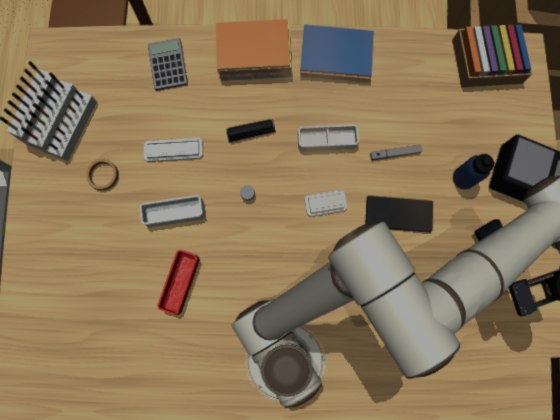

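View pics/side0.png

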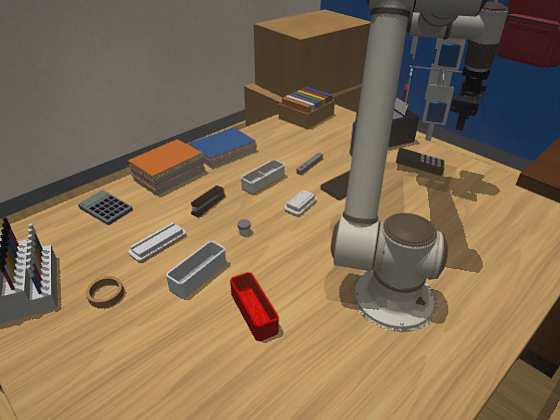

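View pics/wrist0.png

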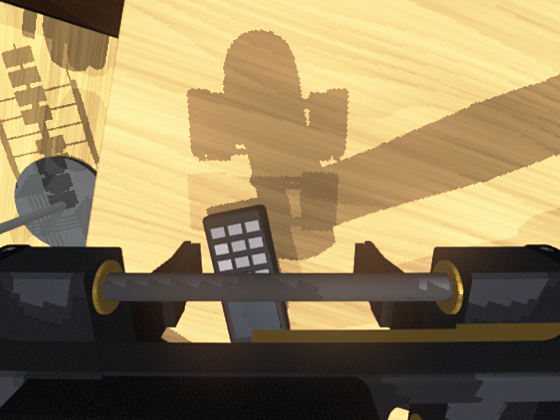

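```bash
cat > h.py <<'E'
import numpy as np,cv2
from scipy.spatial.transform import Rotation as R
from station import arm
def cloud(n,d,c,tcp=None):
    v,u=np.mgrid[0:420,0:560]
    K=np.array([[c['fx'],0,c['cx']],[0,c['fy'],c['cy']],[0,0,1.]])
    q=cv2.undistortPoints(np.stack([u,v],-1).reshape(-1,1,2).astype(np.float64),K,np.array(c['dist'],float)).reshape(420,560,2)
    P=np.stack([q[...,0]*d,-q[...,1]*d,-d,np.ones_like(d)],-1)
    T=np.array(c['hand_eye'] if 'hand_eye' in c else c['world_from_camera'])
    if tcp is not None: T=tcp@T
    W=(P@T.T)[...,:3]; W[d<=0]=np.nan
    return W
def tcpT(s):
    T=np.eye(4);T[:3,:3]=R.from_rotvec(s['orientation']).as_matrix();T[:3,3]=s['tcp_pos'];return T
def grab(n,save):
    s=arm.read_state(); p,d=arm.get_image(n); cv2.imwrite(f"pics/{save}.png",p)
    return p,d,cloud(n,d,arm.camera_params(n),tcpT(s) if n=='wrist' else None)
def rect(pts):
    r=cv2.minAreaRect((pts[:,:2]*1000).astype(np.float32)); (cx,cy),(w,h),a=r
    if w<h: w,h,a=h,w,a+90
    a=(a+90)%180-90
    return np.round([cx,cy,w,h,a],1)
E
python3 - <<'E'
from h import *
for n in("top","side"):
    d=np.load(f"pics/{n}0.npy"); W=cloud(n,d,arm.camera_params(n))
    if n=="top":
        boxes=dict(plinth=(360,190,440,240),bottom=(135,190,210,232),top=(290,118,365,160),llid=(138,132,208,166),slid=(300,186,352,220),pot=(235,180,262,208),cut=(365,138,428,166),stap=(222,114,280,148),bottle=(448,148,498,195),tape=(82,155,122,195),red=(150,240,205,320))
        for k,(a,b,c,e) in boxes.items():
            w=W[b:e,a:c].reshape(-1,3); w=w[np.isfinite(w[:,0])]
            z=np.median(w[w[:,2]<0.008][:,2]) if (w[:,2]<.008).any() else 0
            m=w[w[:,2]>z+0.010]; zt=np.percentile(m[:,2],95)
            t=m[m[:,2]>zt-0.006]
            print(k,'floor',round(z,4),'ztop',round(zt,4),'all',rect(m),'top',rect(t),'n',len(t))
    ws=W[np.isfinite(W[...,0])]
E
```

```text
plinth floor 0.0005 ztop 0.733 all [ 372.4 -242.5  376.6  163.7  -65.8] top [ 248.6 -115.1   38.2   19.8  -88.2] n 247
bottom floor 0.0017 ztop 0.0585 all [405.4 317.7 171.4  63.7 -81.3] top [405.2 317.5 171.   62.  -80. ] n 264
top floor 0.0003 ztop 0.0508 all [ 635.2 -129.1  192.8   95.4   89.2] top [ 622.  -118.2  171.    62.8  -86.6] n 261
llid floor 0.0003 ztop 0.0319 all [593.9 329.  170.9  72.5 -84.6] top [589.4 327.7 147.8  50.3 -86. ] n 313
slid floor 0.0005 ztop 0.0345 all [ 434.6 -111.9  115.5   74.3  -81.1] top [ 436.8 -111.1   94.7   48.1  -80.1] n 371
pot floor 0.0003 ztop 0.0419 all [453.8 103.4  58.6  39.1  37.1] top [460.3 109.7  37.2  36.3   2. ] n 98
cut floor 0.0001 ztop 0.0276 all [ 595.7 -317.   161.6   44.1  -80.4] top [ 584.7 -316.2  145.2   22.5  -80. ] n 199
stap floor 0.0003 ztop 0.0509 all [656.9 104.  136.9  80.5 -88. ] top [642.8 106.8 129.5  27.8 -76.8] n 201
bottle floor 0.0004 ztop 0.1891 all [ 534.4 -543.3  143.9  119.    84.1] top [ 514.4 -514.2   24.    22.7   18.3] n 77
tape floor 0.0005 ztop 0.0287 all [512.2 529.3  90.9  88.8   0. ] top [512.7 529.3  87.4  87.2 -71.1] n 180
red floor 0.0013 ztop 0.0586 all [208.  273.9 177.8 111.8 -11.6] top [208.5 290.8 169.8  62.3 -18.8] n 267
```

Run:
```python
import cv2
p=cv2.imread("pics/top0.png")
cv2.imwrite("pics/c1.png",cv2.resize(p[110:240,130:270],None,fx=5,fy=4.6,interpolation=cv2.INTER_CUBIC))
cv2.imwrite("pics/c2.png",cv2.resize(p[110:240,290:440],None,fx=5,fy=4.6,interpolation=cv2.INTER_CUBIC))
```

```text
(no output)
```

View pics/c1.png

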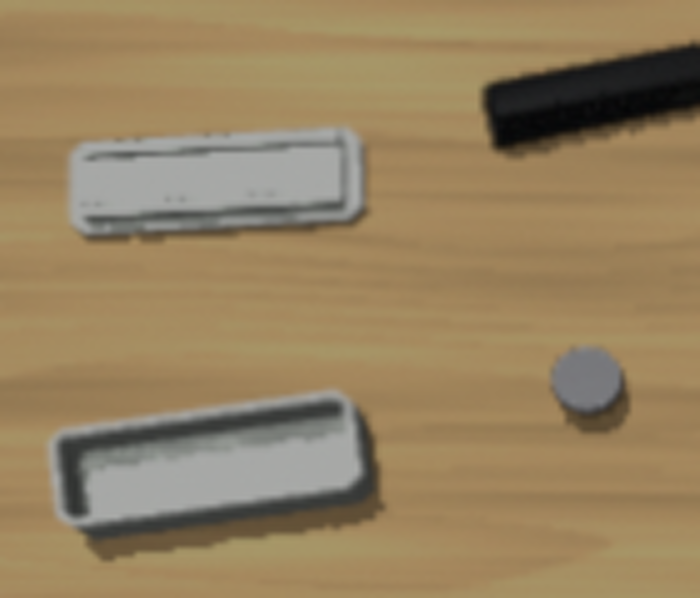

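View pics/c2.png

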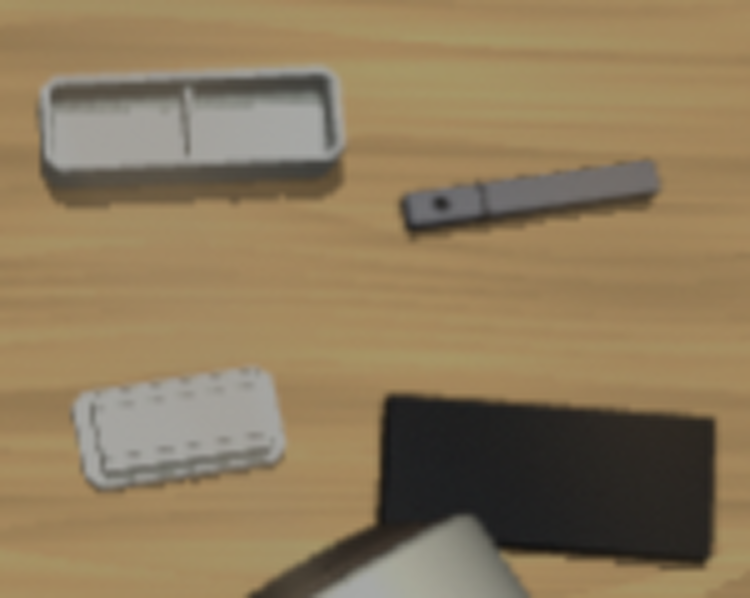

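Run:
```python
from h import *
d=np.load("pics/top0.npy"); W=cloud("top",d,arm.camera_params("top"))
p=cv2.imread("pics/top0.png")
w=W[185:245,355:445]; g=p[185:245,355:445].max(-1)
m=(w[...,2]>0.012)&(w[...,2]<0.035)&np.isfinite(w[...,0])
print(m.sum(),rect(w[m]),np.median(w[m][:,2]))
# line fits for edges robustly
```

```text
1999 [ 407.1 -320.2  189.5   92.2   86.2] 0.02054358216912
```

```bash
cat >> h.py <<'E'
def plan(*wps):
    """wps: (x,y,z mm, az deg of tool x); prints shift/turn rel. to present measured pose"""
    s=arm.read_state();T=tcpT(s)
    for x,y,z,az in wps:
        a=np.radians(az);X=np.array([np.cos(a),np.sin(a),0]);Z=np.array([0,0,-1.]);Y=np.cross(Z,X)
        Rm=np.stack([X,Y,Z],1)
        sh=T[:3,:3].T@(np.array([x,y,z])-T[:3,3]*1000)
        rv=R.from_matrix(T[:3,:3].T@Rm).as_rotvec()
        print((x,y,z,az),'->',np.round(sh,1).tolist(),np.round(rv,4).tolist(),'dist',round(float(np.linalg.norm(sh))), 'deg',round(float(np.degrees(np.linalg.norm(rv)))))
def st():
    s=arm.read_state();T=tcpT(s)
    print('t',round(s['t'],2),'tcp',np.round(T[:3,3]*1000,1),'az',round(float(np.degrees(np.arctan2(T[1,0],T[0,0]))),2),'zax',np.round(T[:3,2],4),'F',np.round(s['wrist_force'],1),'op',round(float(s['opening'])*87,1),'j',np.round(s['joints'],2))
E
python3 -c "
from h import *
st(); plan((420,-380,300,176.2),(400,-350,300,176.2))"
```

```text
t 0.15 tcp [ 184.5 -596.7  221.7] az 107.17 zax [-6.0e-04  1.6e-03 -1.0e+00] F [ 0.   0.6 -0.3] op 86.9 j [-1.01  0.39  0.01 -0.   -1.19 -0.26]
(420, -380, 300, 176.2) -> [137.6, 289.0, -78.1] [0.0009, -0.0015, -1.2048] dist 329 deg 69
(400, -350, 300, 176.2) -> [172.2, 278.7, -78.0] [0.0009, -0.0015, -1.2048] dist 337 deg 69
```

{"api": "servo_tool", "payload": {
  "increments": [
    [-1,[165,285,-78],[0,0,-1.205]],
    [-1,[165,285,-78],[0,0,-1.205]],
    [-1,[165,285,-78],[0,0,-1.205]],
    [-1,[165,285,-78],[0,0,-1.205]],
    [-1,[165,285,-78],[0,0,-1.205]],
    [-1,[165,285,-78],[0,0,-1.205]],
    [-1,[165,285,-78],[0,0,-1.205]],
    [-1,[165,285,-78],[0,0,-1.205]],
    [-1,[165,285,-78],[0,0,-1.205]],
    [-1,[165,285,-78],[0,0,-1.205]],
    [-1,[165,285,-78],[0,0,-1.205]],
    [-1,[165,285,-78],[0,0,-1.205]]
  ]
}}

```text
t: 1.15
tcp_pos: [0.4081, -0.355, 0.3002]
orientation: [-0.107, -3.139, -0.001]
wrist_force: [0.7, -0.0, -0.1]
opening: 1.0
```

Run:
```python
from h import *
st(); p,d,W=grab("wrist","w1")
m=np.isfinite(W[...,0])&(W[...,2]>0.012)&(W[...,2]<0.03)&(abs(W[...,0]-.407)<.09)&(abs(W[...,1]+.32)<.14)&(p.max(-1)<90)
print(m.sum(),rect(W[m]),np.median(W[m][:,2]))
plan((405,317,250,190),(430,0,300,190))
```

```text
t 1.15 tcp [ 408.1 -355.   300.2] az 176.11 zax [-6.e-04  4.e-04 -1.e+00] F [ 0.7 -0.  -0.1] op 87.0 j [-0.42  0.19 -0.06 -0.   -1.31  0.35]
6628 [ 407.2 -319.7  186.8   88.3   86. ] 0.021403356938649365
(405, 317, 250, 190) -> [48.8, 670.5, 50.5] [0.0005, -0.0007, -0.243] dist 674 deg 14
(430, 0, 300, 190) -> [2.2, 356.0, 0.3] [0.0005, -0.0007, -0.243] dist 356 deg 14
```

View pics/w1.png

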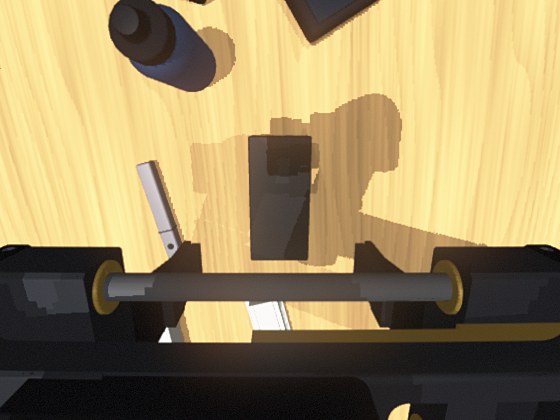

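{"api": "servo_tool", "payload": {
  "increments": [
    [-1,[0,356,0],[0,0,-0.243]],
    [-1,[0,356,0],[0,0,-0.243]],
    [-1,[0,356,0],[0,0,-0.243]],
    [-1,[0,356,0],[0,0,-0.243]],
    [-1,[0,356,0],[0,0,-0.243]],
    [-1,[0,356,0],[0,0,-0.243]],
    [-1,[0,356,0],[0,0,-0.243]],
    [-1,[0,356,0],[0,0,-0.243]],
    [-1,[49,671,100],[0,0,-0.243]],
    [-1,[49,671,100],[0,0,-0.243]],
    [-1,[49,671,100],[0,0,-0.243]],
    [-1,[49,671,100],[0,0,-0.243]]
  ]
}}

```text
t: 2.2
tcp_pos: [0.4171, 0.1379, 0.2534]
orientation: [-0.273, 3.129, 0.001]
wrist_force: [0.8, 0.2, 0.1]
opening: 1.002
```

Run:
```python
from h import *
st();plan((405,317,200,190))
```

```text
t 2.2 tcp [417.1 137.9 253.4] az -170.03 zax [ 6.e-04  5.e-04 -1.e+00] F [0.8 0.2 0.1] op 87.2 j [ 0.69  0.04 -0.37 -0.   -1.17 -0.52]
(405, 317, 200, 190) -> [-19.1, 178.4, 53.5] [0.0004, 0.0007, -0.0005] dist 187 deg 0
```

{"api": "servo_tool", "payload": {
  "increments": [
    [-1,[-19,178,54],[0,0,0]],
    [-1,[-19,178,54],[0,0,0]],
    [-1,[-19,178,54],[0,0,0]],
    [-1,[-19,178,54],[0,0,0]],
    [-1,[-19,178,54],[0,0,0]],
    [-1,[-19,178,54],[0,0,0]],
    [-1,[-19,178,54],[0,0,0]]
  ]
}}

```text
t: 2.78
tcp_pos: [0.4049, 0.3152, 0.1987]
orientation: [0.276, -3.128, 0.003]
wrist_force: [0.5, -0.9, -0.5]
opening: 0.999
```

Run:
```python
from h import *
st(); p,d,W=grab("wrist","w2")
m=np.isfinite(W[...,0])&(W[...,2]>0.045)&(W[...,2]<0.065)&(abs(W[...,0]-.405)<.09)&(abs(W[...,1]-.317)<.13)
m[245:]=0
print(m.sum(),rect(W[m]),np.median(W[m][:,2]))
plan((405,317,22,189.5))
```

```text
t 2.78 tcp [404.9 315.2 198.7] az -169.9 zax [-0.0014 -0.0021 -1.    ] F [ 0.5 -0.9 -0.5] op 86.9 j [ 0.98  0.22 -0.3   0.   -1.06 -0.8 ]
1736 [409.1 300.4 133.9  60.2 -80.8] 0.05619005199891133
(405, 317, 22, 189.5) -> [-0.4, 2.6, 177.3] [-0.001, -0.0009, 0.0097] dist 177 deg 1
```

View pics/w2.png

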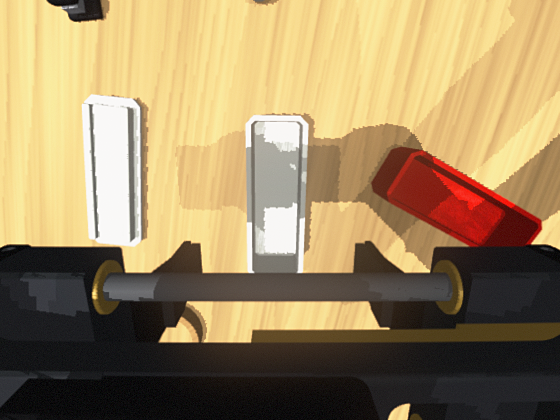

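{"api": "servo_tool", "payload": {
  "increments": [
    [-1,[-1,3,178],[0,0,0.01]],
    [-1,[-1,3,178],[0,0,0.01]],
    [-1,[-1,3,178],[0,0,0.01]],
    [-1,[-1,3,178],[0,0,0.01]],
    [-1,[-1,3,178],[0,0,0.01]],
    [-1,[-1,3,178],[0,0,0.01]],
    [0.4,[-1,3,178],[0,0,0.01]],
    [0.4,[-1,3,178],[0,0,0.01]],
    [0.4,[-1,3,178],[0,0,0.01]],
    [0.4,[-1,3,178],[0,0,0.01]],
    [0.4,[-1,3,178],[0,0,0.01]],
    [0.4,[-1,3,178],[0,0,0.01]]
  ],
  "grip_force": 25
}}

```text
t: 3.83
tcp_pos: [0.4059, 0.319, 0.023]
orientation: [-0.262, 3.129, 0.003]
wrist_force: [-1.4, 0.2, 4.7]
opening: 0.687
```

Run:
```python
from h import *
st(); plan((406,318,150,189.5),(430,0,200,183))
```

```text
t 3.83 tcp [405.9 319.   23. ] az -170.43 zax [ 0.0014  0.0018 -1.    ] F [-1.4  0.2  4.7] op 59.8 j [ 0.98  0.44 -0.5   0.   -0.63 -0.81]
(406, 318, 150, 189.5) -> [-0.1, -0.8, -127.0] [0.0015, 0.0017, 0.0012] dist 127 deg 0
(430, 0, 200, 183) -> [29.0, -318.3, -177.6] [0.0016, 0.0016, 0.1146] dist 366 deg 7
```

Run:
```python
from h import *
plan((407.2,-319,110,176),(430,0,150,183))
```

```text
(407.2, -319, 110, 176) -> [104.6, -629.2, -88.2] [0.0017, 0.0015, 0.2368] dist 644 deg 14
(430, 0, 150, 183) -> [29.1, -318.4, -127.6] [0.0016, 0.0016, 0.1146] dist 344 deg 7
```

{"api": "servo_tool", "payload": {
  "increments": [
    [0.4,[0,-1,-40],[0,0,0]],
    [0.4,[0,-1,-80],[0,0,0]],
    [0.4,[0,-1,-110],[0,0,0]],
    [0.4,[29,-318,-150],[0,0,0.12]],
    [0.4,[29,-318,-150],[0,0,0.12]],
    [0.4,[29,-318,-150],[0,0,0.12]],
    [0.4,[29,-318,-150],[0,0,0.12]],
    [0.4,[29,-318,-150],[0,0,0.12]],
    [0.4,[29,-318,-150],[0,0,0.12]],
    [0.4,[29,-318,-150],[0,0,0.12]],
    [0.4,[29,-318,-150],[0,0,0.12]]
  ]
}}

```text
t: 4.75
tcp_pos: [0.4286, -0.0026, 0.1719]
orientation: [0.072, -3.14, -0.0]
wrist_force: [1.5, 0.9, -1.5]
opening: 0.685
```

Run:
```python
from h import *
st();plan((407.2,-319,110,176))
```

```text
t 4.75 tcp [428.6  -2.6 171.9] az -177.38 zax [-5.e-04  1.e-04 -1.e+00] F [ 1.5  0.9 -1.5] op 59.6 j [ 0.38  0.1  -0.52 -0.   -0.95 -0.33]
(407.2, -319, 110, 176) -> [35.8, -315.1, 61.9] [0.0001, -0.0005, 0.1155] dist 323 deg 7
```

{"api": "servo_tool", "payload": {
  "increments": [
    [0.4,[36,-315,62],[0,0,0.116]],
    [0.4,[36,-315,62],[0,0,0.116]],
    [0.4,[36,-315,62],[0,0,0.116]],
    [0.4,[36,-315,62],[0,0,0.116]],
    [0.4,[36,-315,62],[0,0,0.116]],
    [0.4,[36,-315,62],[0,0,0.116]],
    [0.4,[36,-315,62],[0,0,0.116]],
    [0.4,[36,-315,62],[0,0,0.116]],
    [0.4,[36,-315,62],[0,0,0.116]],
    [0.4,[36,-315,62],[0,0,0.116]]
  ]
}}

```text
t: 5.58
tcp_pos: [0.4072, -0.3173, 0.1084]
orientation: [-0.114, -3.137, -0.002]
wrist_force: [-0.5, -0.1, -2.0]
opening: 0.686
```

Run:
```python
from h import *
st(); p,d,W=grab("wrist","w3")
for lo,hi in((.012,.03),(.13,.16)):
    m=np.isfinite(W[...,0])&(W[...,2]>lo)&(W[...,2]<hi)&(abs(W[...,0]-.405)<.09)&(abs(W[...,1]+.317)<.13)
    m[245:]=0
    print(m.sum(),rect(W[m]),np.median(W[m][:,2]))
plan((407.2,-319,44,176))
```

```text
t 5.58 tcp [ 407.2 -317.3  108.4] az 175.82 zax [-0.0023  0.0014 -1.    ] F [-0.5 -0.1 -2. ] op 59.7 j [-0.35  0.32 -0.41 -0.   -0.84  0.28]
0 [0. 0. 0. 0. 0.] nan
6526 [ 403.7 -368.6   68.9   60.6   85.7] 0.14149090865759034
(407.2, -319, 44, 176) -> [0.1, -2.7, 64.9] [0.001, -0.0017, -0.0011] dist 65 deg 0
  return _methods._mean(a, axis=axis, dtype=dtype,
  ret = ret.dtype.type(ret / rcount)
```

View pics/w3.png

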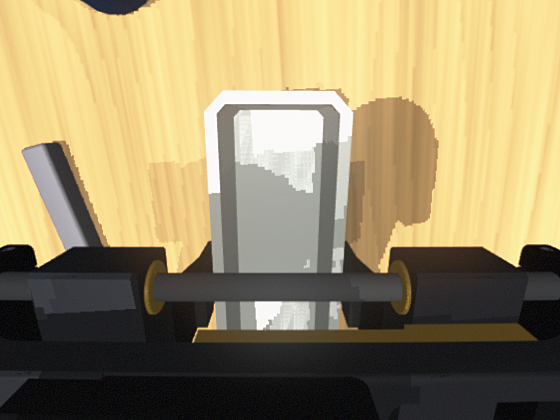

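{"api": "servo_tool", "payload": {
  "increments": [
    [0.4,[0,-1.7,30],[0,0,-0.003]],
    [0.4,[0,-1.7,50],[0,0,-0.003]],
    [0.4,[0,-1.7,58],[0,0,-0.003]],
    [0.4,[0,-1.7,62],[0,0,-0.003]],
    [0.4,[0,-1.7,64],[0,0,-0.003]],
    [0.4,[0,-1.7,65],[0,0,-0.003]],
    [0.4,[0,-1.7,65],[0,0,-0.003]]
  ]
}}

```text
t: 6.22
tcp_pos: [0.4093, -0.318, 0.0456]
orientation: [0.102, 3.138, -0.001]
wrist_force: [-1.1, 0.0, -1.6]
opening: 0.687
```

Run:
```python
from h import *
st()
```

```text
t 6.22 tcp [ 409.3 -318.    45.6] az 176.27 zax [ 1.8e-03 -8.0e-04 -1.0e+00] F [-1.1  0.  -1.6] op 59.7 j [-0.35  0.41 -0.47  0.   -0.68  0.28]
```

{"api": "servo_tool", "payload": {
  "increments": [
    [0.4,[0,0,1],[0,0,0]],
    [0.4,[0,0,2],[0,0,0]]
  ]
}}

```text
t: 6.38
tcp_pos: [0.409, -0.3181, 0.0435]
orientation: [0.103, 3.138, -0.001]
wrist_force: [-0.6, 0.2, -2.2]
opening: 0.692
```

{"api": "servo_tool", "payload": {
  "increments": [
    [0.4,[0,0,1],[0,0,0]],
    [0.4,[0,0,1],[0,0,0]]
  ]
}}

```text
t: 6.55
tcp_pos: [0.409, -0.3182, 0.043]
orientation: [0.103, 3.139, -0.001]
wrist_force: [-0.2, 1.7, 5.1]
opening: 0.69
```

Run:
```python
from h import *
st(); p,d,W=grab("wrist","w4"); st()
for lo,hi in((.012,.03),(.065,.09)):
    m=np.isfinite(W[...,0])&(W[...,2]>lo)&(W[...,2]<hi)&(abs(W[...,0]-.405)<.09)&(abs(W[...,1]+.317)<.13)
    m[240:]=0
    if lo<.02: m&=p.max(-1)<110
    print(m.sum(),rect(W[m]),np.median(W[m][:,2]))
cv2.imwrite("pics/w4c.png",cv2.resize(p[80:250,170:400],None,fx=3.4,fy=3.4))
```

```text
t 6.55 tcp [ 409.  -318.2   43. ] az 176.23 zax [ 1.3e-03 -6.0e-04 -1.0e+00] F [-0.2  1.7  5.1] op 60.1 j [-0.35  0.41 -0.48  0.   -0.68  0.28]
t 6.6 tcp [ 409.  -318.2   43. ] az 176.23 zax [ 1.4e-03 -7.0e-04 -1.0e+00] F [-0.9  2.1  5.2] op 60.0 j [-0.35  0.41 -0.48  0.   -0.68  0.28]
1590 [ 404.5 -367.    92.7   90.2   85.9] 0.020903912260637203
6325 [ 405.6 -370.7   66.4   60.5   86.1] 0.07602313689832244
```

View pics/w4c.png

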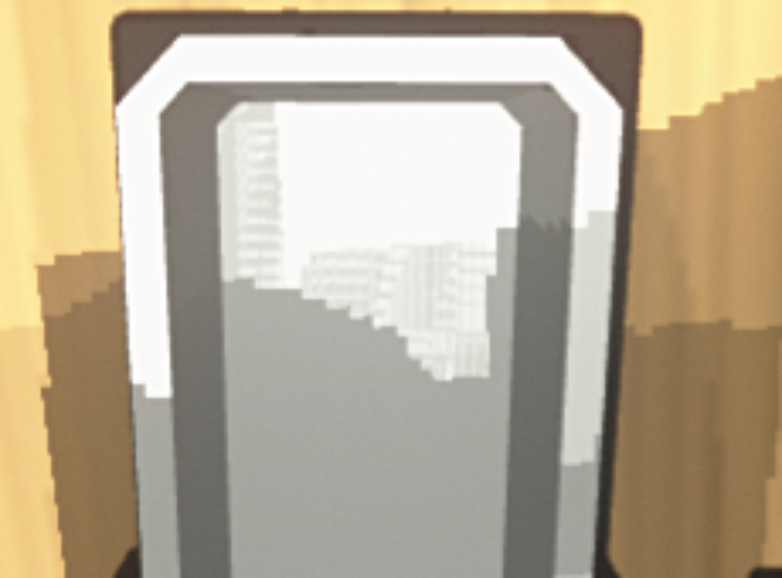

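{"api": "servo_tool", "payload": {
  "increments": [
    [0.4,[0,0,-3],[0,0,0]],
    [0.4,[1.3,0.5,-3],[0,0,0]],
    [0.4,[1.3,0.5,-1],[0,0,0]],
    [0.4,[1.3,0.5,0],[0,0,0]],
    [0.4,[1.3,0.5,0],[0,0,0]]
  ]
}}

```text
t: 7.02
tcp_pos: [0.4072, -0.3175, 0.0429]
orientation: [0.104, 3.14, -0.001]
wrist_force: [-3.1, 2.9, 9.9]
opening: 0.689
```

{"api": "servo_tool", "payload": {
  "increments": [
    [-0.3,[0,0,0],[0,0,0]],
    [-1,[0,0,0],[0,0,0]],
    [-1,[0,0,0],[0,0,0]],
    [-1,[0,0,0],[0,0,0]],
    [-1,[0,0,-40],[0,0,0]],
    [-1,[0,0,-80],[0,0,0]],
    [-1,[0,0,-120],[0,0,0]],
    [-1,[0,0,-150],[0,0,0]],
    [-1,[0,0,-150],[0,0,0]],
    [-1,[0,0,-150],[0,0,0]]
  ]
}}

```text
t: 7.85
tcp_pos: [0.4082, -0.3178, 0.1935]
orientation: [0.104, 3.135, -0.002]
wrist_force: [-0.1, 0.0, -0.7]
opening: 0.996
```

```bash
cat >> h.py <<'E'
def mrect(W,p,z0,z1,cx,cy,rx=.09,ry=.13,vmax=256,rows=240,vmin=0):
    m=np.isfinite(W[...,0])&(W[...,2]>z0)&(W[...,2]<z1)&(abs(W[...,0]-cx)<rx)&(abs(W[...,1]-cy)<ry)&(p.max(-1)<vmax)&(p.max(-1)>=vmin)
    m[rows:]=0
    if m.sum()<20: print('few',m.sum());return
    r=rect(W[m]); print(m.sum(),r,'z',np.round(np.median(W[m][:,2]),4)); return r
def ends(r,L):
    cx,cy,l,w,a=r; u=np.array([np.cos(np.radians(a)),np.sin(np.radians(a))]); u=u if u[1]>0 else -u
    c=np.array([cx,cy]); lo=c-u*l/2; hi=c+u*l/2
    print(' centre from -y end',np.round(lo+u*L/2,1),'from +y end',np.round(hi-u*L/2,1))
E
python3 - <<'E'
from h import *
st(); p,d,W=grab("wrist","w5"); 
ends(mrect(W,p,.012,.03,.407,-.32,vmax=110),190)
ends(mrect(W,p,.065,.09,.407,-.32),170)
p,d,W=grab("top","t5")
ends(mrect(W,p,.012,.03,.407,-.32,vmax=110,rows=420),190)
ends(mrect(W,p,.065,.09,.407,-.32,rows=420),170)
for cx,cy in((.46,.11),):
    mrect(W,p,.03,.06,cx,cy,.03,.03,rows=420)
plan((460,105,120,176))
E
```

```text
t 7.85 tcp [ 408.2 -317.8  193.5] az 176.21 zax [ 0.0045 -0.0015 -1.    ] F [-0.1  0.  -0.7] op 86.7 j [-0.35  0.22 -0.3  -0.   -1.04  0.28]
2094 [ 406.2 -338.   150.4   89.7   85.9] z 0.0211
 centre from -y end [ 407.6 -318.3] from +y end [ 404.8 -357.7]
1944 [ 405.6 -341.6  121.8   60.3   86.1] z 0.0762
 centre from -y end [ 407.2 -317.6] from +y end [ 404.  -365.6]
380 [ 405.9 -332.8  134.2   91.7   85. ] z 0.0232
 centre from -y end [ 408.3 -305. ] from +y end [ 403.5 -360.6]
140 [ 405.5 -324.5  131.3   62.7   84.4] z 0.0745
 centre from -y end [ 407.4 -305.2] from +y end [ 403.6 -343.8]
157 [460.5 109.1  39.   37.4  81.1] z 0.0365
(460, 105, 120, 176) -> [-25.6, 424.5, 71.0] [0.0012, -0.0019, 0.0034] dist 431 deg 0
```

View pics/w5.png

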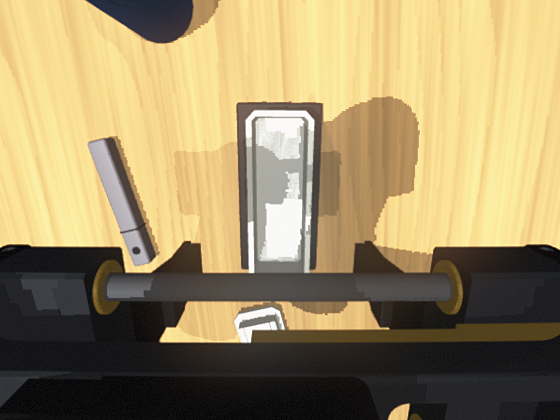

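{"api": "servo_tool", "payload": {
  "increments": [
    [-1,[-10,200,0],[0,0,1.571]],
    [-1,[-10,200,0],[0,0,1.571]],
    [-1,[-10,200,0],[0,0,1.571]],
    [-1,[-10,200,0],[0,0,1.571]],
    [-1,[-26,428,60],[0,0,1.571]],
    [-1,[-26,428,60],[0,0,1.571]],
    [-1,[-26,428,60],[0,0,1.571]],
    [-1,[-26,428,60],[0,0,1.571]],
    [-1,[-26,428,60],[0,0,1.571]],
    [-1,[-26,428,60],[0,0,1.571]],
    [-1,[-26,428,60],[0,0,1.571]],
    [-1,[-26,428,60],[0,0,1.571]]
  ]
}}

```text
t: 8.95
tcp_pos: [0.4597, 0.1038, 0.1307]
orientation: [-1.973, -2.443, 0.006]
wrist_force: [0.4, -0.2, -0.5]
opening: 0.999
```

{"api": "servo_tool", "payload": {
  "increments": [
    [-1,[0,0,0],[0,0,0.07]],
    [-1,[0,0,0],[0,0,0.07]]
  ]
}}

```text
t: 9.12
tcp_pos: [0.4597, 0.1038, 0.1304]
orientation: [-2.048, -2.38, 0.008]
wrist_force: [-0.6, -1.0, 0.1]
opening: 0.999
```

Run:
```python
from h import *
st(); p,d,W=grab("wrist","w6"); 
mrect(W,p,.03,.06,.46,.11,.03,.03)
plan((460.5,109.5,12,86))
```

```text
t 9.12 tcp [459.7 103.8 130.4] az 98.57 zax [-0.0046 -0.0027 -1.    ] F [-0.6 -1.   0.1] op 86.9 j [ 0.57  0.22 -0.49 -0.   -0.87 -1.99]
1609 [461.2 110.1  39.   39.  -70.3] z 0.0372
(460.5, 109.5, 12, 86) -> [6.7, 2.3, 118.8] [-0.0042, 0.0022, 0.2205] dist 119 deg 13
```

View pics/w6.png

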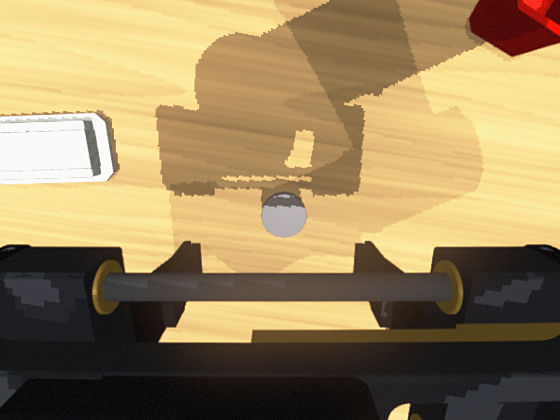

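{"api": "servo_tool", "payload": {
  "increments": [
    [-1,[7,3,40],[0,0,0.22]],
    [-1,[7,3,70],[0,0,0.22]],
    [-1,[7,3,100],[0,0,0.22]],
    [-1,[7,3,118],[0,0,0.22]],
    [-1,[7,3,118],[0,0,0.22]],
    [-1,[7,3,118],[0,0,0.22]],
    [0.8,[7,3,118],[0,0,0.22]],
    [0.8,[7,3,118],[0,0,0.22]],
    [0.8,[7,3,118],[0,0,0.22]],
    [0.8,[7,3,118],[0,0,0.22]],
    [0.8,[7,3,118],[0,0,0.22]],
    [0.8,[7,3,118],[0,0,0.22]]
  ],
  "grip_force": 15
}}

```text
t: 10.17
tcp_pos: [0.463, 0.1102, 0.0153]
orientation: [2.3, 2.14, 0.002]
wrist_force: [-0.3, 0.1, 0.5]
opening: 0.632
```

Run:
```python
from h import *
st(); plan((461,110,150,86),(407.3,-317.8,150,86))
```

```text
t 10.17 tcp [463.  110.2  15.3] az 85.86 zax [ 9.e-04  6.e-04 -1.e+00] F [-0.3  0.1  0.5] op 55.0 j [ 0.58  0.41 -0.6   0.   -0.56 -2.22]
(461, 110, 150, 86) -> [-0.3, -1.9, -134.7] [0.0009, -0.0007, -0.0025] dist 135 deg 0
(407.3, -317.8, 150, 86) -> [-430.8, -24.5, -135.0] [0.0009, -0.0007, -0.0025] dist 452 deg 0
```

{"api": "servo_tool", "payload": {
  "increments": [
    [0.8,[0,-1.5,3],[0,0,0]],
    [0.8,[0,-1.5,3],[0,0,0]],
    [0.8,[0,-1.5,3],[0,0,0]],
    [0.8,[0,-1.5,3],[0,0,0]],
    [0.8,[0,-1.5,3],[0,0,0]],
    [0.8,[0,-1.5,3],[0,0,0]]
  ]
}}

```text
t: 10.67
tcp_pos: [0.4613, 0.1101, 0.0117]
orientation: [-2.3, -2.139, 0.0]
wrist_force: [-0.1, 0.2, -0.6]
opening: 0.44
```

Run:
```python
from h import *
st(); plan((461,110,150,86),(407.3,-317.8,150,86))
```

```text
t 10.67 tcp [461.3 110.1  11.7] az 85.85 zax [-2.e-04 -1.e-04 -1.e+00] F [-0.1  0.2 -0.6] op 38.3 j [ 0.58  0.41 -0.61 -0.   -0.55 -2.22]
(461, 110, 150, 86) -> [-0.2, -0.3, -138.3] [-0.0002, 0.0001, -0.0027] dist 138 deg 0
(407.3, -317.8, 150, 86) -> [-430.7, -22.9, -138.3] [-0.0002, 0.0001, -0.0027] dist 453 deg 0
```

{"api": "servo_tool", "payload": {
  "increments": [
    [0.8,[0,0,0],[0,0,0]],
    [0.8,[0,0,-20],[0,0,0]],
    [0.8,[0,0,-50],[0,0,0]],
    [0.8,[0,0,-90],[0,0,0]],
    [0.8,[0,0,-110],[0,0,0]],
    [0.8,[0,0,-110],[0,0,0]]
  ]
}}

```text
t: 11.17
tcp_pos: [0.4644, 0.1117, 0.1268]
orientation: [2.297, 2.139, 0.017]
wrist_force: [0.1, 0.0, -1.1]
opening: 0.439
```

Run:
```python
from h import *
st(); p,d,W=grab("wrist","w7"); p2,_,_=grab("side","s7")
cv2.imwrite("pics/s7c.png",cv2.resize(p2[100:260,180:330],None,fx=4,fy=3.7))
plan((407.3,-317.8,150,86))
```

```text
t 11.17 tcp [464.4 111.7 126.8] az 85.91 zax [ 0.0099  0.005  -0.9999] F [ 0.1  0.  -1.1] op 38.2 j [ 0.58  0.23 -0.49  0.   -0.84 -2.22]
(407.3, -317.8, 150, 86) -> [-430.9, -22.7, -28.3] [0.0013, -0.0015, -0.0032] dist 432 deg 0
```

View pics/w7.png

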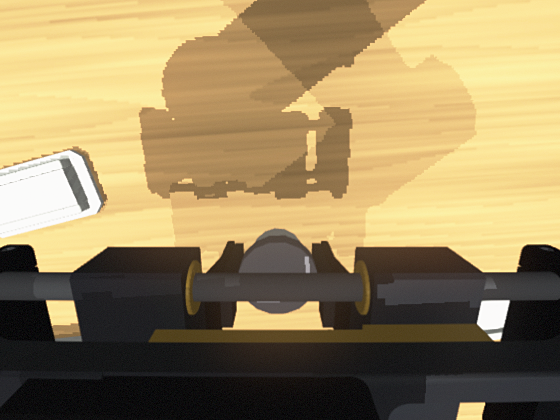

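View pics/s7c.png

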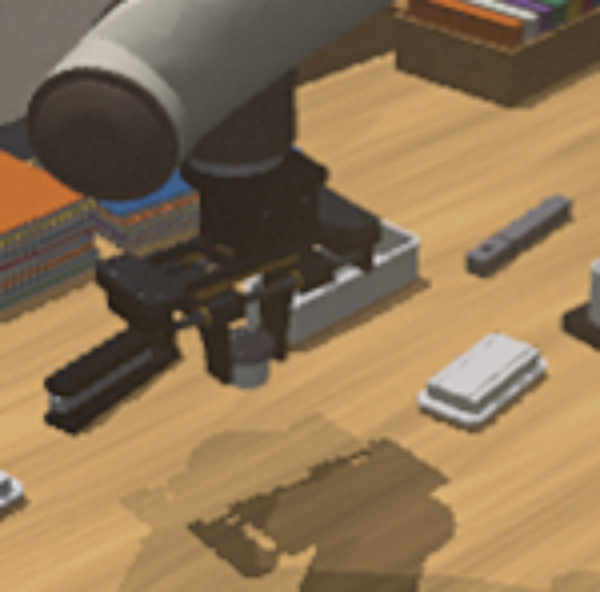

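{"api": "servo_tool", "payload": {
  "increments": [
    [0.8,[-431,-23,-28],[0,0,0]],
    [0.8,[-431,-23,-28],[0,0,0]],
    [0.8,[-431,-23,-28],[0,0,0]],
    [0.8,[-431,-23,-28],[0,0,0]],
    [0.8,[-431,-23,-28],[0,0,0]],
    [0.8,[-431,-23,-28],[0,0,0]],
    [0.8,[-431,-23,-28],[0,0,0]],
    [0.8,[-431,-23,-28],[0,0,0]],
    [0.8,[-431,-23,-28],[0,0,0]],
    [0.8,[-431,-23,-28],[0,0,0]],
    [0.8,[-431,-23,-28],[0,0,0]],
    [0.8,[-431,-23,-28],[0,0,0]]
  ]
}}

```text
t: 12.27
tcp_pos: [0.4056, -0.3208, 0.1476]
orientation: [-2.304, -2.131, 0.003]
wrist_force: [0.3, -0.6, -1.5]
opening: 0.437
```

{"api": "servo_tool", "payload": {
  "increments": [
    [0.8,[0,0,0],[0,0,0]],
    [0.8,[0,0,0],[0,0,0]],
    [0.8,[0,0,0],[0,0,0]]
  ]
}}

```text
t: 12.52
tcp_pos: [0.4069, -0.3168, 0.149]
orientation: [-2.298, -2.14, 0.001]
wrist_force: [0.6, -0.6, -0.7]
opening: 0.437
```

Run:
```python
from h import *
st(); p,d,W=grab("wrist","w8"); 
ends(mrect(W,p,.065,.09,.407,-.32),170)
ends(mrect(W,p,.01,.035,.407,-.32,vmax=110),190)
plan((407.3,-317.8,37,86))
```

```text
t 12.52 tcp [ 406.9 -316.8  149. ] az 85.93 zax [-0.0017  0.001  -1.    ] F [ 0.6 -0.6 -0.7] op 38.0 j [-0.35  0.27 -0.36 -0.   -0.94 -1.29]
2847 [ 402.2 -317.6  171.    49.8   85.9] z 0.0758
 centre from -y end [ 402.2 -318.1] from +y end [ 402.2 -317.1]
3372 [ 394.6 -318.3  188.5   63.5   86.1] z 0.0211
 centre from -y end [ 394.7 -317.6] from +y end [ 394.5 -319. ]
(407.3, -317.8, 37, 86) -> [-1.1, 0.3, 112.3] [-0.0011, -0.0005, -0.0008] dist 112 deg 0
```

View pics/w8.png

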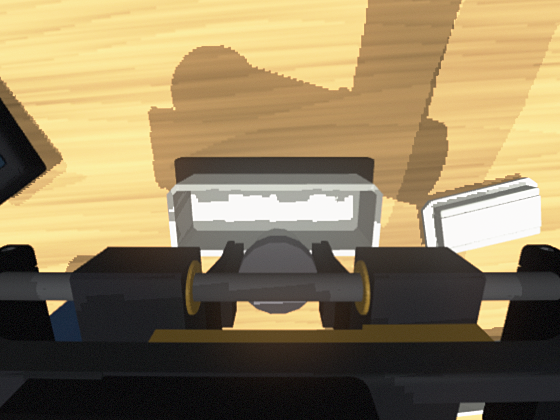

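{"api": "servo_tool", "payload": {
  "increments": [
    [0.8,[-1,0.3,35],[0,0,0]],
    [0.8,[-1,0.3,60],[0,0,0]],
    [0.8,[-1,0.3,85],[0,0,0]],
    [0.8,[-1,0.3,100],[0,0,0]],
    [0.8,[-1,0.3,108],[0,0,0]],
    [0.8,[-1,0.3,110],[0,0,0]],
    [0.8,[-1,0.3,111],[0,0,0]],
    [0.8,[-1,0.3,111],[0,0,0]]
  ]
}}

```text
t: 13.23
tcp_pos: [0.4083, -0.3191, 0.0397]
orientation: [2.298, 2.139, 0.001]
wrist_force: [-0.1, 0.1, -0.6]
opening: 0.438
```

{"api": "servo_tool", "payload": {
  "increments": [
    [0.8,[0,0,1],[0,0,0]],
    [0.8,[0,0,1],[0,0,0]]
  ]
}}

```text
t: 13.4
tcp_pos: [0.408, -0.3192, 0.0387]
orientation: [2.299, 2.138, 0.001]
wrist_force: [-0.6, 0.0, -0.0]
opening: 0.435
```

{"api": "servo_tool", "payload": {
  "increments": [
    [0.8,[0,0,1],[0,0,0]],
    [0.8,[0,0,1.8],[0,0,0]],
    [0.8,[0,0,1.8],[0,0,0]]
  ]
}}

```text
t: 13.65
tcp_pos: [0.4077, -0.3192, 0.0365]
orientation: [2.3, 2.139, 0.001]
wrist_force: [0.2, 1.1, 1.8]
opening: 0.442
```

{"api": "servo_tool", "payload": {
  "increments": [
    [-0.3,[0,0,0],[0,0,0]],
    [-0.3,[0,0,0],[0,0,0]],
    [-0.6,[0,0,0],[0,0,0]],
    [-0.6,[0,0,0],[0,0,0]],
    [-0.6,[0,0,-30],[0,0,0]],
    [-1,[0,0,-70],[0,0,0]],
    [-1,[0,0,-110],[0,0,0]],
    [-1,[0,0,-150],[0,0,0]],
    [-1,[0,0,-170],[0,0,0]],
    [-1,[0,0,-170],[0,0,0]],
    [-1,[0,0,-170],[0,0,0]]
  ]
}}

```text
t: 14.57
tcp_pos: [0.4078, -0.3191, 0.2072]
orientation: [2.299, 2.137, 0.003]
wrist_force: [-0.2, -0.4, -0.7]
opening: 0.991
```

Run:
```python
from h import *
st(); p,d,W=grab("wrist","w9"); 
ends(mrect(W,p,.065,.09,.407,-.32),170)
mrect(W,p,.05,.064,.407,-.32,.018,.03)
p,d,W=grab("top","t9"); cv2.imwrite("pics/t9c.png",cv2.resize(p[90:260,290:450],None,fx=4,fy=3.5))
ends(mrect(W,p,.04,.07,.622,-.119,.05,rows=420),170)
plan((622,-119,200,183.4))
```

```text
t 14.57 tcp [ 407.8 -319.1  207.2] az 85.83 zax [ 3.e-03 -6.e-04 -1.e+00] F [-0.2 -0.4 -0.7] op 86.2 j [-0.35  0.21 -0.28 -0.   -1.08 -1.29]
3177 [ 407.7 -318.   170.4   61.1   86.2] z 0.0758
 centre from -y end [ 407.7 -318.2] from +y end [ 407.7 -317.8]
1124 [ 407.1 -318.3   38.6   36.1   88.7] z 0.0622
257 [ 621.9 -101.2  137.4   62.6  -88. ] z 0.047
 centre from -y end [621.3 -84.9] from +y end [ 622.5 -117.5]
(622, -119, 200, 183.4) -> [214.7, 200.4, 4.6] [-0.0005, -0.0028, -1.703] dist 294 deg 98
```

View pics/w9.png

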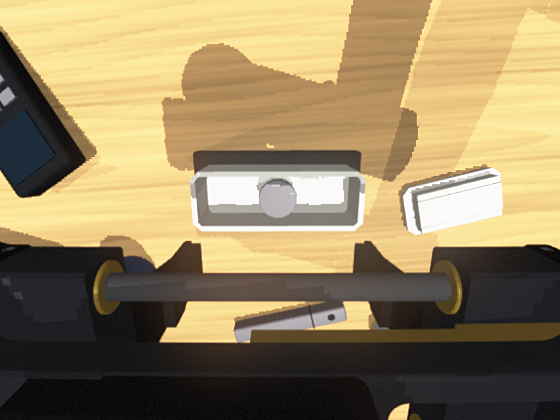

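View pics/t9c.png

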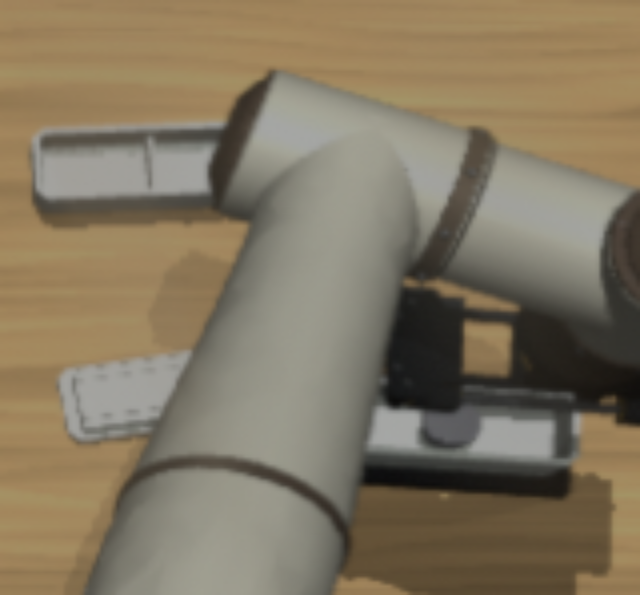

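{"api": "servo_tool", "payload": {
  "increments": [
    [-1,[214,200,5],[0,0,-1.7]],
    [-1,[214,200,5],[0,0,-1.7]],
    [-1,[214,200,5],[0,0,-1.7]],
    [-1,[214,200,5],[0,0,-1.7]],
    [-1,[214,200,5],[0,0,-1.7]],
    [-1,[214,200,5],[0,0,-1.7]],
    [-1,[214,200,5],[0,0,-1.7]],
    [-1,[214,200,5],[0,0,-1.7]],
    [-1,[214,200,5],[0,0,-1.7]],
    [-1,[214,200,5],[0,0,-1.7]],
    [-1,[214,200,5],[0,0,-1.7]],
    [-1,[214,200,5],[0,0,-1.7]]
  ]
}}

```text
t: 15.67
tcp_pos: [0.6215, -0.1198, 0.1981]
orientation: [-0.215, -3.129, 0.001]
wrist_force: [0.1, 0.2, -0.3]
opening: 1.003
```

Run:
```python
from h import *
st(); plan((622,-118,180,183))
```

```text
t 15.67 tcp [ 621.5 -119.8  198.1] az 172.16 zax [-0.0051  0.     -1.    ] F [ 0.1  0.2 -0.3] op 87.3 j [ 0.06  0.42 -0.   -0.   -1.15 -0.2 ]
(622, -118, 180, 183) -> [-0.3, 1.9, 18.1] [-0.0002, -0.0051, -0.1893] dist 18 deg 11
```

{"api": "servo_tool", "payload": {
  "increments": [
    [-1,[0,2,18],[0,0,-0.19]],
    [-1,[0,2,18],[0,0,-0.19]],
    [-1,[0,2,18],[0,0,-0.19]],
    [-1,[0,2,18],[0,0,-0.19]]
  ]
}}

```text
t: 16.0
tcp_pos: [0.6221, -0.1182, 0.1812]
orientation: [0.07, -3.137, 0.0]
wrist_force: [-0.4, -0.3, 0.5]
opening: 1.002
```

Run:
```python
from h import *
st(); p,d,W=grab("wrist","w10"); 
ends(mrect(W,p,.04,.065,.622,-.119,.05,.13),170)
plan((622,-118,25,183))
```

```text
t 16.0 tcp [ 622.1 -118.2  181.2] az -177.43 zax [-3.4e-03 -3.0e-04 -1.0e+00] F [-0.4 -0.3  0.5] op 87.2 j [ 0.07  0.43 -0.03  0.   -1.12 -0.02]
1730 [ 626.1 -139.6  123.5   60.2  -86.5] z 0.0492
 centre from -y end [ 624.7 -116.4] from +y end [ 627.5 -162.8]
(622, -118, 25, 183) -> [0.1, 0.3, 156.9] [-0.0002, -0.0019, -0.0074] dist 157 deg 0
```

View pics/w10.png

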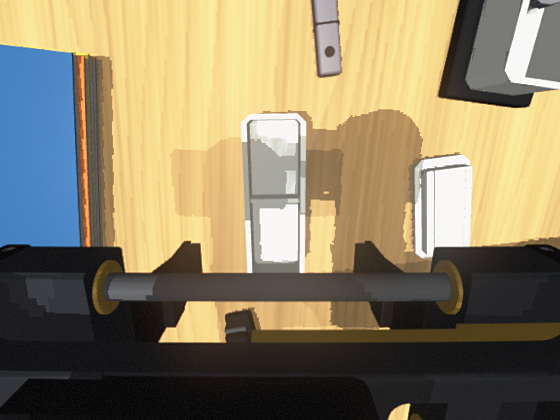

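{"api": "servo_tool", "payload": {
  "increments": [
    [-1,[-2,1.3,40],[0,0,-0.016]],
    [-1,[-2,1.3,80],[0,0,-0.016]],
    [-1,[-2,1.3,120],[0,0,-0.016]],
    [-1,[-2,1.3,150],[0,0,-0.016]],
    [-1,[-2,1.3,166],[0,0,-0.016]],
    [-1,[-2,1.3,166],[0,0,-0.016]],
    [0.5,[-2,1.3,166],[0,0,-0.016]],
    [0.5,[-2,1.3,166],[0,0,-0.016]],
    [0.5,[-2,1.3,166],[0,0,-0.016]],
    [0.5,[-2,1.3,166],[0,0,-0.016]],
    [0.5,[-2,1.3,166],[0,0,-0.016]],
    [0.5,[-2,1.3,166],[0,0,-0.016]]
  ],
  "grip_force": 25
}}

```text
t: 17.05
tcp_pos: [0.6251, -0.1168, 0.0184]
orientation: [-0.099, 3.138, -0.0]
wrist_force: [-1.2, 0.5, 4.5]
opening: 0.688
```

{"api": "servo_tool", "payload": {
  "increments": [
    [0.5,[0,0,0],[0,0,0]],
    [0.5,[0,0,0],[0,0,0]]
  ]
}}

```text
t: 17.22
tcp_pos: [0.6251, -0.1167, 0.0184]
orientation: [-0.099, 3.139, -0.0]
wrist_force: [-2.4, 0.7, 5.7]
opening: 0.685
```

Run:
```python
from h import *
st(); plan((407.7,-318,190,176.2))
```

```text
t 17.22 tcp [ 625.1 -116.7   18.4] az -176.39 zax [ 1.5e-03 -2.0e-04 -1.0e+00] F [-2.4  0.7  5.7] op 59.6 j [ 0.07  0.6  -0.19  0.   -0.77 -0.01]
(407.7, -318, 190, 176.2) -> [229.4, -187.2, -171.8] [-0.0002, 0.0015, 0.1293] dist 342 deg 7
```

{"api": "servo_tool", "payload": {
  "increments": [
    [0.5,[0,0,-40],[0,0,0]],
    [0.5,[0,0,-80],[0,0,0]],
    [0.5,[0,0,-110],[0,0,0]],
    [0.5,[229,-187,-132],[0,0,0.13]],
    [0.5,[229,-187,-132],[0,0,0.13]],
    [0.5,[229,-187,-132],[0,0,0.13]],
    [0.5,[229,-187,-132],[0,0,0.13]],
    [0.5,[229,-187,-132],[0,0,0.13]],
    [0.5,[229,-187,-132],[0,0,0.13]],
    [0.5,[229,-187,-132],[0,0,0.13]],
    [0.5,[229,-187,-132],[0,0,0.13]],
    [0.5,[229,-187,-132],[0,0,0.13]]
  ]
}}

```text
t: 18.22
tcp_pos: [0.4056, -0.3189, 0.1489]
orientation: [-0.113, -3.139, -0.001]
wrist_force: [1.0, 1.1, -1.5]
opening: 0.69
```

{"api": "servo_tool", "payload": {
  "increments": [
    [0.5,[0,0,0],[0,0,0]],
    [0.5,[0,0,0],[0,0,0]],
    [0.5,[0,0,0],[0,0,0]],
    [0.5,[0,0,0],[0,0,0]]
  ]
}}

```text
t: 18.55
tcp_pos: [0.4087, -0.3169, 0.1487]
orientation: [-0.103, -3.14, -0.0]
wrist_force: [-0.3, 0.2, -2.0]
opening: 0.683
```

Run:
```python
from h import *
st(); p,d,W=grab("wrist","w11"); 
ends(mrect(W,p,.165,.19,.407,-.32,.05,.13),170)
ends(mrect(W,p,.06,.09,.407,-.32,.05,.13),170)
plan((407.7,-318,86,176.2))
```

```text
t 18.55 tcp [ 408.7 -316.9  148.7] az 176.25 zax [-2.e-04  2.e-04 -1.e+00] F [-0.3  0.2 -2. ] op 59.4 j [-0.35  0.27 -0.36 -0.   -0.94  0.28]
6368 [ 405.6 -367.8   67.9   60.6   86. ] z 0.1792
 centre from -y end [ 409.2 -316.9] from +y end [ 402.  -418.7]
few 0Traceback (most recent call last):
  File "<stdin>", line 4, in <module>
  File "h.py", line 41, in ends
    cx,cy,l,w,a=r; u=np.array([np.cos(np.radians(a)),np.sin(np.radians(a))]); u=u if u[1]>0 else -u
    ^^^^^^^^^^^
TypeError: cannot unpack non-iterable NoneType object
```

View pics/w11.png

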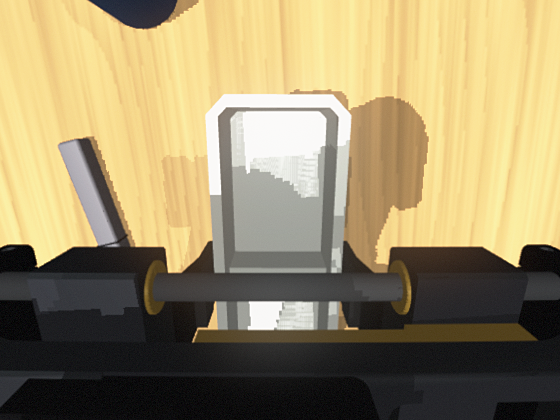

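{"api": "servo_tool", "payload": {
  "increments": [
    [0.5,[1.5,-1.1,25],[0,0,0]],
    [0.5,[1.5,-1.1,45],[0,0,0]],
    [0.5,[1.5,-1.1,52],[0,0,0]],
    [0.5,[1.5,-1.1,54],[0,0,0]],
    [0.5,[1.5,-1.1,54],[0,0,0]]
  ]
}}

```text
t: 19.02
tcp_pos: [0.4066, -0.3187, 0.0949]
orientation: [-0.104, -3.139, 0.0]
wrist_force: [0.7, -0.0, -1.0]
opening: 0.684
```

Run:
```python
from h import *
st(); p,d,W=grab("wrist","w12"); 
ends(mrect(W,p,.105,.14,.407,-.32,.05,.13),170)
mrect(W,p,.06,.085,.407,-.32,.05,.13)
cv2.imwrite("pics/w12c.png",cv2.resize(p[80:250,170:400],None,fx=3.4,fy=3.4))
plan((407.7,-318,86,176.2))
```

```text
t 19.02 tcp [ 406.6 -318.7   94.9] az 176.2 zax [-7.e-04 -2.e-04 -1.e+00] F [ 0.7 -0.  -1. ] op 59.5 j [-0.35  0.34 -0.43  0.   -0.81  0.28]
7004 [ 403.5 -368.4   69.9   60.5   86.1] z 0.1254
 centre from -y end [ 406.9 -318.5] from +y end [ 400.1 -418.3]
few 0
(407.7, -318, 86, 176.2) -> [-0.6, 1.0, 9.6] [-0.0008, 0.0009, -0.0] dist 10 deg 0
```

View pics/w12c.png

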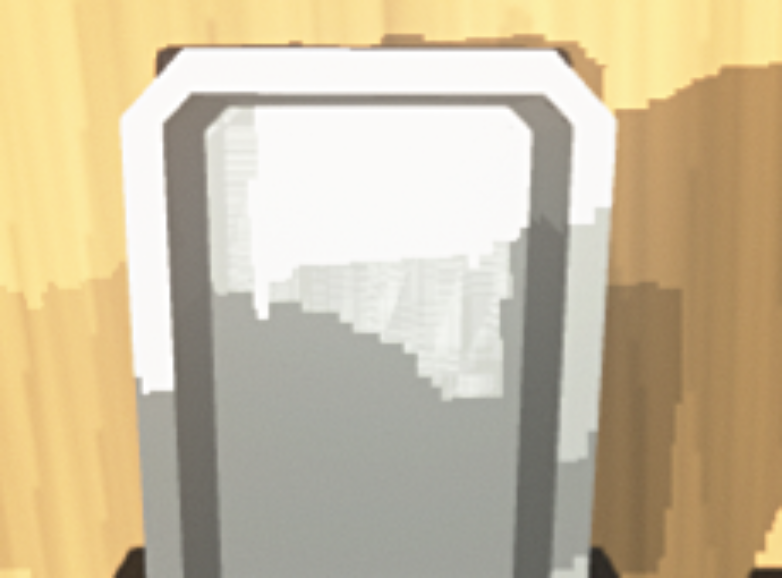

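{"api": "servo_tool", "payload": {
  "increments": [
    [0.5,[-0.5,0.5,2],[0,0,0]],
    [0.5,[-0.5,0.5,4],[0,0,0]],
    [0.5,[-0.5,0.5,6],[0,0,0]],
    [0.5,[-0.5,0.5,8],[0,0,0]],
    [0.5,[-0.5,0.5,8.5],[0,0,0]],
    [0.5,[-0.5,0.5,8.5],[0,0,0]]
  ]
}}

```text
t: 19.57
tcp_pos: [0.4066, -0.3183, 0.0864]
orientation: [-0.106, -3.14, -0.0]
wrist_force: [-0.5, 0.9, -2.3]
opening: 0.688
```

{"api": "servo_tool", "payload": {
  "increments": [
    [0.5,[0,0,1],[0,0,0]],
    [0.5,[0,0,1],[0,0,0]]
  ]
}}

```text
t: 19.73
tcp_pos: [0.4067, -0.3183, 0.0855]
orientation: [0.106, 3.14, -0.0]
wrist_force: [-0.6, 0.4, -1.8]
opening: 0.687
```

{"api": "servo_tool", "payload": {
  "increments": [
    [0.5,[0,0,1],[0,0,0]],
    [0.5,[0,0,1],[0,0,0]]
  ]
}}

```text
t: 19.9
tcp_pos: [0.4069, -0.3184, 0.0854]
orientation: [0.105, 3.139, -0.001]
wrist_force: [-1.3, 2.3, 3.8]
opening: 0.688
```

{"api": "servo_tool", "payload": {
  "increments": [
    [0.5,[0,0,0.7],[0,0,0]],
    [0.5,[0,0,0.7],[0,0,0]]
  ]
}}

```text
t: 20.07
tcp_pos: [0.4068, -0.3184, 0.0854]
orientation: [0.105, 3.139, -0.001]
wrist_force: [-2.7, 3.0, 8.9]
opening: 0.685
```

{"api": "servo_tool", "payload": {
  "increments": [
    [-0.3,[0,0,0],[0,0,0]],
    [-1,[0,0,0],[0,0,0]],
    [-1,[0,0,0],[0,0,0]],
    [-1,[0,0,0],[0,0,0]],
    [-1,[0,0,-40],[0,0,0]],
    [-1,[0,0,-80],[0,0,0]],
    [-1,[0,0,-120],[0,0,0]],
    [-1,[0,0,-150],[0,0,0]],
    [-1,[0,0,-150],[0,0,0]],
    [-1,[0,0,-150],[0,0,0]],
    [-1,[0,0,-150],[0,0,0]]
  ]
}}

```text
t: 20.98
tcp_pos: [0.4062, -0.3179, 0.2329]
orientation: [-0.106, -3.139, -0.002]
wrist_force: [0.5, -0.5, -0.9]
opening: 0.998
```

Run:
```python
from h import *
st(); p,d,W=grab("wrist","w13"); 
ends(mrect(W,p,.105,.13,.407,-.32,.05,.13),170)
ends(mrect(W,p,.012,.03,.407,-.32,vmax=110),190)
p,d,W=grab("side","s13"); cv2.imwrite("pics/s13c.png",cv2.resize(p[130:230,280:400],None,fx=5,fy=5))
mrect(W,p,.105,.13,.407,-.32,.05,.13,rows=420)
p,d,W=grab("top","t13")
ends(mrect(W,p,.025,.05,.59,.328,.05,.11,rows=420),150)
ends(mrect(W,p,.006,.05,.59,.328,.05,.11,rows=420),170)
plan((430,50,235,185),(590,328,235,184))
```

```text
t 20.98 tcp [ 406.2 -317.9  232.9] az 176.13 zax [-0.001   0.0011 -1.    ] F [ 0.5 -0.5 -0.9] op 86.8 j [-0.35  0.19 -0.24 -0.   -1.14  0.28]
1952 [ 405.3 -342.   120.8   60.2   86. ] z 0.1162
 centre from -y end [ 407.  -317.5] from +y end [ 403.6 -366.5]
1182 [ 406.7 -330.8  165.    90.2   86.1] z 0.021
 centre from -y end [ 407.6 -318.3] from +y end [ 405.8 -343.3]
138 [ 423.3 -264.7   98.    52.8  -50.7] z 0.1127
381 [589.3 328.1 148.3  51.1 -87. ] z 0.0282
 centre from -y end [589.3 328.9] from +y end [589.3 327.3]
1230 [588.2 331.1 214.3  97.5  89.5] z 0.0219
 centre from -y end [588. 309.] from +y end [588.4 353.2]
(430, 50, 235, 185) -> [0.8, 368.7, -2.5] [0.0015, -0.0033, -0.1546] dist 369 deg 9
(590, 328, 235, 184) -> [-140.1, 656.8, -2.6] [0.0015, -0.0033, -0.1372] dist 672 deg 8
```

View pics/w13.png

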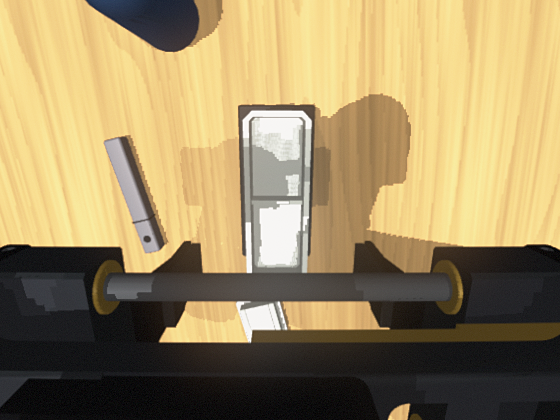

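View pics/s13c.png

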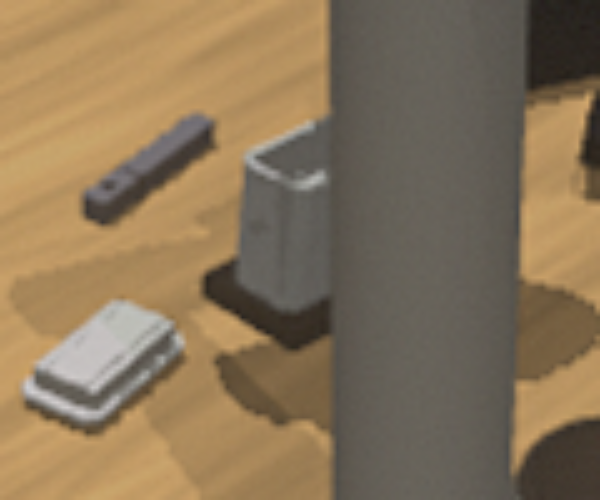

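{"api": "servo_tool", "payload": {
  "increments": [
    [-1,[-20,350,0],[0,0,-0.14]],
    [-1,[-20,350,0],[0,0,-0.14]],
    [-1,[-20,350,0],[0,0,-0.14]],
    [-1,[-20,350,0],[0,0,-0.14]],
    [-1,[-20,350,0],[0,0,-0.14]],
    [-1,[-20,350,0],[0,0,-0.14]],
    [-1,[-20,350,0],[0,0,-0.14]],
    [-1,[-20,350,0],[0,0,-0.14]],
    [-1,[-140,657,50],[0,0,-0.14]],
    [-1,[-140,657,50],[0,0,-0.14]],
    [-1,[-140,657,50],[0,0,-0.14]],
    [-1,[-140,657,50],[0,0,-0.14]]
  ]
}}

```text
t: 22.13
tcp_pos: [0.5159, 0.1647, 0.2086]
orientation: [0.115, -3.138, 0.002]
wrist_force: [0.3, -1.5, 0.8]
opening: 1.003
```

Run:
```python
from h import *
st(); plan((589.5,328,180,184))
```

```text
t 22.13 tcp [515.9 164.7 208.6] az -175.79 zax [-0.0017 -0.0012 -1.    ] F [ 0.3 -1.5  0.8] op 87.3 j [ 0.61  0.26 -0.22  0.   -1.1  -0.54]
(589.5, 328, 180, 184) -> [-85.4, 157.5, 28.2] [-0.0011, -0.0018, 0.0037] dist 181 deg 0
```

{"api": "servo_tool", "payload": {
  "increments": [
    [-1,[-85,157,28],[0,0,0]],
    [-1,[-85,157,28],[0,0,0]],
    [-1,[-85,157,28],[0,0,0]],
    [-1,[-85,157,28],[0,0,0]],
    [-1,[-85,157,28],[0,0,0]],
    [-1,[-85,157,28],[0,0,0]],
    [-1,[-85,157,28],[0,0,0]],
    [-1,[-85,157,28],[0,0,0]],
    [-1,[-85,157,28],[0,0,0]]
  ]
}}

```text
t: 22.88
tcp_pos: [0.5891, 0.3244, 0.1822]
orientation: [0.113, -3.139, 0.001]
wrist_force: [0.1, -0.7, 0.5]
opening: 1.001
```

Run:
```python
from h import *
st(); p,d,W=grab("wrist","w14"); 
ends(mrect(W,p,.026,.04,.59,.328,.05,.13),150)
ends(mrect(W,p,.0105,.05,.59,.328,.05,.13,vmin=0),170)
plan((589.5,328,16,184))
```

```text
t 22.88 tcp [589.1 324.4 182.2] az -175.88 zax [-3.e-04 -4.e-04 -1.e+00] F [ 0.1 -0.7  0.5] op 87.1 j [ 0.74  0.49  0.08  0.   -1.16 -0.67]
1734 [593.1 313.  117.3  48.1 -86. ] z 0.0301
 centre from -y end [592.  329.3] from +y end [594.2 296.7]
6669 [593.1 311.  133.   60.2 -85.9] z 0.0234
 centre from -y end [591.8 329.5] from +y end [594.4 292.5]
(589.5, 328, 16, 184) -> [-0.5, 3.6, 166.6] [0.0001, 0.0003, 0.0019] dist 167 deg 0
```

View pics/w14.png

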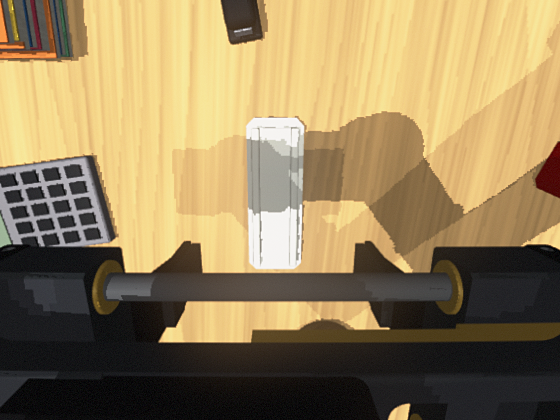

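{"api": "servo_tool", "payload": {
  "increments": [
    [-1,[-3,4.6,40],[0,0,0]],
    [-1,[-3,4.6,80],[0,0,0]],
    [-1,[-3,4.6,120],[0,0,0]],
    [-1,[-3,4.6,150],[0,0,0]],
    [-1,[-3,4.6,163],[0,0,0]],
    [-1,[-3,4.6,166],[0,0,0]],
    [-1,[-3,4.6,166],[0,0,0]],
    [-1,[-3,4.6,166],[0,0,0]]
  ]
}}

```text
t: 23.6
tcp_pos: [0.5936, 0.3312, 0.0186]
orientation: [-0.115, 3.136, 0.004]
wrist_force: [-0.1, -0.6, 0.6]
opening: 0.998
```

Run:
```python
from h import *
st()
```

```text
t 23.6 tcp [593.6 331.2  18.6] az -175.82 zax [ 0.0038  0.0025 -1.    ] F [-0.1 -0.6  0.6] op 86.8 j [ 0.75  0.66 -0.07  0.   -0.83 -0.67]
```

{"api": "servo_tool", "payload": {
  "increments": [
    [-1,[1,-1.5,3.5],[0,0,0]],
    [-1,[1,-1.5,3.5],[0,0,0]],
    [0.7,[1,-1.5,3.5],[0,0,0]],
    [0.7,[1,-1.5,3.5],[0,0,0]],
    [0.7,[1,-1.5,3.5],[0,0,0]],
    [0.7,[1,-1.5,3.5],[0,0,0]],
    [0.7,[1,-1.5,3.5],[0,0,0]],
    [0.7,[1,-1.5,3.5],[0,0,0]],
    [0.7,[1,-1.5,3.5],[0,0,0]],
    [0.7,[1,-1.5,3.5],[0,0,0]],
    [0.7,[1,-1.5,3.5],[0,0,0]]
  ],
  "grip_force": 30
}}

```text
t: 24.52
tcp_pos: [0.5915, 0.3291, 0.0135]
orientation: [-0.115, 3.139, 0.001]
wrist_force: [-1.7, 1.2, 4.7]
opening: 0.55
```

Run:
```python
from h import *
st()
```

```text
t 24.52 tcp [591.5 329.1  13.5] az -175.82 zax [ 9.e-04  5.e-04 -1.e+00] F [-1.7  1.2  4.7] op 47.9 j [ 0.75  0.66 -0.08  0.   -0.82 -0.67]
```

{"api": "servo_tool", "payload": {
  "increments": [
    [0.7,[0,0,-20],[0,0,0]],
    [0.7,[0,0,-50],[0,0,0]],
    [0.7,[0,0,-85],[0,0,0]],
    [0.7,[0,0,-125],[0,0,0]],
    [0.7,[0,0,-160],[0,0,0]],
    [0.7,[0,0,-190],[0,0,0]],
    [0.7,[0,0,-190],[0,0,0]],
    [0.7,[0,0,-190],[0,0,0]],
    [0.7,[0,0,-190],[0,0,0]]
  ]
}}

```text
t: 25.27
tcp_pos: [0.5902, 0.3284, 0.2009]
orientation: [0.113, -3.137, 0.001]
wrist_force: [0.0, 0.9, -1.3]
opening: 0.545
```

Run:
```python
from h import *
st(); p,d,W=grab("wrist","w15"); 
T=tcpT(arm.read_state())
ends(mrect(W,p,.21,.23,.59,.328,.05,.13),150)
plan((440,50,203,180),(407.3,-317.8,200,176.1))
```

```text
t 25.27 tcp [590.2 328.4 200.9] az -175.86 zax [-2.6e-03 -8.0e-04 -1.0e+00] F [ 0.   0.9 -1.3] op 47.4 j [ 0.75  0.49  0.12 -0.   -1.2  -0.67]
10844 [593.8 284.   60.9  48.4 -85.9] z 0.2113
 centre from -y end [590.6 328.4] from +y end [597.  239.6]
(440, 50, 203, 180) -> [169.8, -266.6, -1.8] [-0.0019, -0.0038, 0.0723] dist 316 deg 4
(407.3, -317.8, 200, 176.1) -> [228.9, -631.1, 2.1] [-0.002, -0.0037, 0.1403] dist 671 deg 8
```

View pics/w15.png

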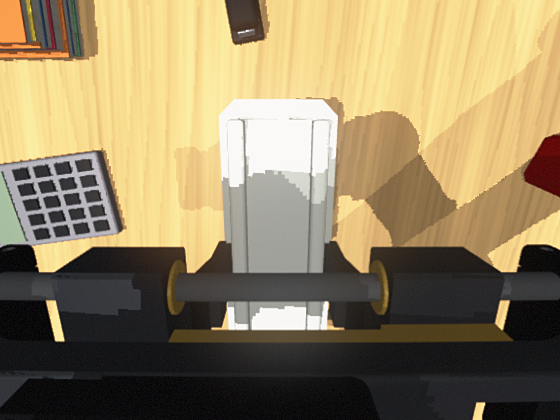

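{"api": "servo_tool", "payload": {
  "increments": [
    [0.7,[170,-267,0],[0,0,0.07]],
    [0.7,[170,-267,0],[0,0,0.07]],
    [0.7,[170,-267,0],[0,0,0.07]],
    [0.7,[170,-267,0],[0,0,0.07]],
    [0.7,[170,-267,0],[0,0,0.07]],
    [0.7,[170,-267,0],[0,0,0.07]],
    [0.7,[170,-267,0],[0,0,0.07]],
    [0.7,[229,-631,0],[0,0,0.14]],
    [0.7,[229,-631,0],[0,0,0.14]],
    [0.7,[229,-631,0],[0,0,0.14]],
    [0.7,[229,-631,0],[0,0,0.14]],
    [0.7,[229,-631,0],[0,0,0.14]]
  ]
}}

```text
t: 26.32
tcp_pos: [0.4276, -0.1367, 0.2011]
orientation: [-0.105, -3.137, -0.0]
wrist_force: [2.2, 0.6, -1.1]
opening: 0.548
```

Run:
```python
from h import *
st(); plan((407.3,-317.8,180,176.1))
```

```text
t 26.32 tcp [ 427.6 -136.7  201.1] az 176.17 zax [-2.9e-03  1.0e-04 -1.0e+00] F [ 2.2  0.6 -1.1] op 47.7 j [ 0.05  0.1  -0.43 -0.   -1.04 -0.12]
(407.3, -317.8, 180, 176.1) -> [8.1, -182.1, 21.2] [-0.0001, -0.0029, 0.0013] dist 183 deg 0
```

{"api": "servo_tool", "payload": {
  "increments": [
    [0.7,[8,-182,15],[0,0,0]],
    [0.7,[8,-182,15],[0,0,0]],
    [0.7,[8,-182,15],[0,0,0]],
    [0.7,[8,-182,15],[0,0,0]],
    [0.7,[8,-182,15],[0,0,0]],
    [0.7,[8,-182,15],[0,0,0]],
    [0.7,[8,-182,15],[0,0,0]],
    [0.7,[8,-182,15],[0,0,0]],
    [0.7,[8,-182,15],[0,0,0]],
    [0.7,[8,-182,15],[0,0,0]]
  ]
}}

```text
t: 27.15
tcp_pos: [0.4093, -0.3148, 0.1875]
orientation: [0.103, 3.14, 0.0]
wrist_force: [-0.0, -0.5, -1.6]
opening: 0.554
```

Run:
```python
from h import *
st(); p,d,W=grab("wrist","w16"); 
ends(mrect(W,p,.19,.215,.407,-.32,.05,.13),150)
ends(mrect(W,p,.175,.215,.407,-.32,.05,.13),170)
plan((407.3,-317.8,130,176.1))
```

```text
t 27.15 tcp [ 409.3 -314.8  187.5] az 176.26 zax [ 0.e+00  1.e-04 -1.e+00] F [-0.  -0.5 -1.6] op 48.2 j [-0.34  0.23 -0.31 -0.   -1.03  0.28]
11822 [ 405.7 -362.2   69.8   53.7   80. ] z 0.1978
 centre from -y end [ 412.7 -322.7] from +y end [ 398.7 -401.7]
15712 [ 406.3 -362.7   74.7   60.4   86.1] z 0.1973
 centre from -y end [ 409.5 -315.2] from +y end [ 403.1 -410.2]
(407.3, -317.8, 130, 176.1) -> [1.9, -3.0, 57.7] [0.0, 0.0003, 0.0027] dist 58 deg 0
```

{"api": "servo_tool", "payload": {
  "increments": [
    [0.7,[2.2,-2.4,20],[0,0,0]],
    [0.7,[2.2,-2.4,40],[0,0,0]],
    [0.7,[2.2,-2.4,54],[0,0,0]],
    [0.7,[2.2,-2.4,56],[0,0,0]],
    [0.7,[2.2,-2.4,56],[0,0,0]],
    [0.7,[2.2,-2.4,56],[0,0,0]]
  ]
}}

```text
t: 27.7
tcp_pos: [0.4076, -0.3182, 0.1324]
orientation: [0.104, 3.138, -0.002]
wrist_force: [0.1, 0.6, -0.5]
opening: 0.547
```

Run:
```python
from h import *
st(); p,d,W=grab("wrist","w17"); 
ends(mrect(W,p,.12,.165,.407,-.32,.05,.13),170)
cv2.imwrite("pics/w17c.png",cv2.resize(p[80:250,170:400],None,fx=3.4,fy=3.4))
plan((407.3,-317.8,120,176.1))
```

```text
t 27.7 tcp [ 407.6 -318.2  132.4] az 176.22 zax [ 0.0014 -0.001  -1.    ] F [ 0.1  0.6 -0.5] op 47.6 j [-0.35  0.29 -0.38  0.   -0.9   0.28]
15695 [ 404.6 -366.1   74.7   60.4   86.1] z 0.1423
 centre from -y end [ 407.8 -318.6] from +y end [ 401.4 -413.6]
(407.3, -317.8, 120, 176.1) -> [0.5, 0.6, 12.7] [-0.0011, 0.0023, 0.0017] dist 13 deg 0
```

View pics/w17c.png

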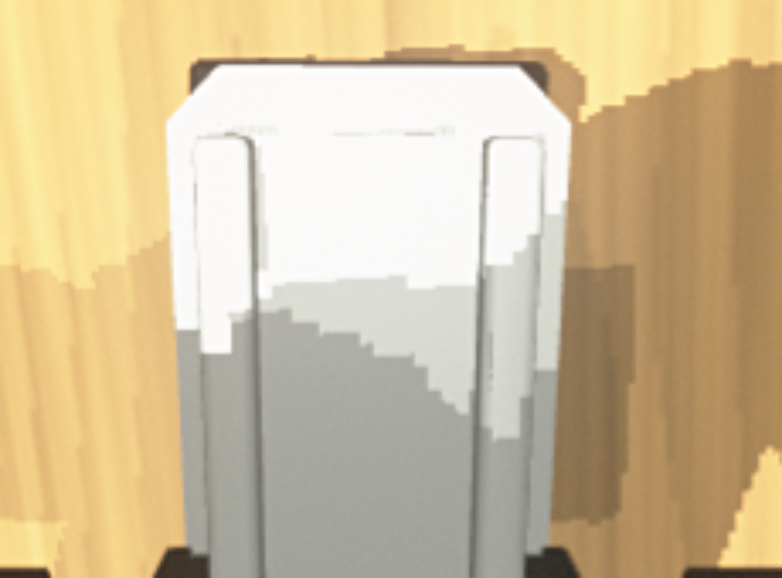

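{"api": "servo_tool", "payload": {
  "increments": [
    [0.7,[0.7,0.8,2],[0,0,0]],
    [0.7,[0.7,0.8,5],[0,0,0]],
    [0.7,[0.7,0.8,7],[0,0,0]],
    [0.7,[0.7,0.8,9],[0,0,0]],
    [0.7,[0.7,0.8,10],[0,0,0]],
    [0.7,[0.7,0.8,10.5],[0,0,0]],
    [0.7,[0.7,0.8,10.5],[0,0,0]]
  ]
}}

```text
t: 28.33
tcp_pos: [0.406, -0.3174, 0.1208]
orientation: [-0.106, -3.139, -0.0]
wrist_force: [1.1, -0.5, -1.3]
opening: 0.547
```

{"api": "servo_tool", "payload": {
  "increments": [
    [0.7,[0,0,1],[0,0,0]],
    [0.7,[0,0,1],[0,0,0]]
  ]
}}

```text
t: 28.5
tcp_pos: [0.4062, -0.3176, 0.1204]
orientation: [0.105, 3.139, -0.001]
wrist_force: [-0.6, 1.0, 2.0]
opening: 0.546
```

{"api": "servo_tool", "payload": {
  "increments": [
    [0.7,[0,0,0.7],[0,0,0]],
    [0.7,[0,0,0.7],[0,0,0]]
  ]
}}

```text
t: 28.67
tcp_pos: [0.4062, -0.3175, 0.1204]
orientation: [0.105, 3.139, -0.001]
wrist_force: [-1.4, 2.3, 6.9]
opening: 0.546
```

{"api": "servo_tool", "payload": {
  "increments": [
    [0.3,[0,0,0],[0,0,0]],
    [-1,[0,0,0],[0,0,0]],
    [-1,[0,0,-0.5],[0,0,0]],
    [-1,[0,0,-0.5],[0,0,0]],
    [-1,[0,0,-0.5],[0,0,0]],
    [-1,[0,0,-40],[0,0,0]],
    [-1,[0,0,-80],[0,0,0]],
    [-1,[0,0,-120],[0,0,0]],
    [-1,[0,0,-140],[0,0,0]],
    [-1,[0,0,-140],[0,0,0]],
    [-1,[0,0,-140],[0,0,0]]
  ]
}}

```text
t: 29.58
tcp_pos: [0.406, -0.3173, 0.2598]
orientation: [0.106, 3.138, 0.0]
wrist_force: [0.1, -0.3, -0.9]
opening: 0.999
```

Run:
```python
from h import *
st(); p,d,W=grab("wrist","w18"); 
ends(mrect(W,p,.130,.145,.407,-.32,.05,.13),150)
ends(mrect(W,p,.112,.145,.407,-.32,.05,.13),170)
ends(mrect(W,p,.012,.03,.407,-.32,vmax=110),190)
p,d,W=grab("top","t18")
mrect(W,p,.016,.05,.585,-.316,.05,.11,rows=420)
plan((585,-316,180,190))
```

```text
t 29.58 tcp [ 406.  -317.3  259.8] az 176.12 zax [ 1.5e-03  1.0e-04 -1.0e+00] F [ 0.1 -0.3 -0.9] op 86.9 j [-0.35  0.17 -0.2  -0.   -1.2   0.28]
4636 [ 405.4 -335.4  113.    48.2   86.1] z 0.1314
 centre from -y end [ 406.7 -316.9] from +y end [ 404.1 -353.9]
7697 [ 405.2 -338.6  126.6   60.2   86.1] z 0.1304
 centre from -y end [ 406.7 -317. ] from +y end [ 403.7 -360.2]
1111 [ 407.  -325.4  176.    89.8   86.1] z 0.0211
 centre from -y end [ 407.5 -318.4] from +y end [ 406.5 -332.4]
few 0
(585, -316, 180, 190) -> [-179.8, 12.9, 76.9] [0.0022, -0.003, -0.2423] dist 196 deg 14
```

View pics/w18.png

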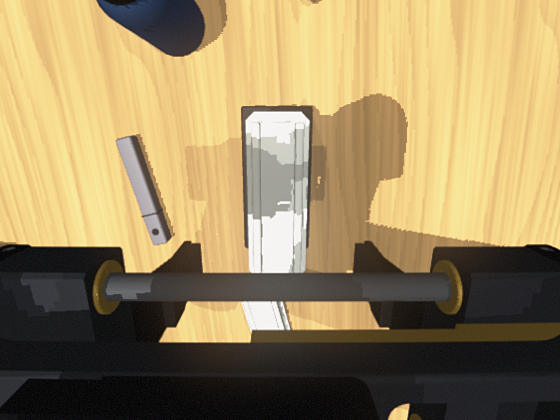

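{"api": "servo_tool", "payload": {
  "increments": [
    [-1,[-180,13,50],[0,0,-0.24]],
    [-1,[-180,13,50],[0,0,-0.24]],
    [-1,[-180,13,50],[0,0,-0.24]],
    [-1,[-180,13,50],[0,0,-0.24]],
    [-1,[-180,13,50],[0,0,-0.24]],
    [-1,[-180,13,100],[0,0,-0.24]],
    [-1,[-180,13,100],[0,0,-0.24]],
    [-1,[-180,13,100],[0,0,-0.24]],
    [-1,[-180,13,100],[0,0,-0.24]],
    [-1,[-180,13,100],[0,0,-0.24]]
  ]
}}

```text
t: 30.52
tcp_pos: [0.5869, -0.3172, 0.1611]
orientation: [-0.271, 3.128, -0.003]
wrist_force: [-0.1, -1.1, 0.3]
opening: 0.998
```

Run:
```python
from h import *
st(); p,d,W=grab("wrist","w19"); 
r=mrect(W,p,.019,.04,.585,-.316,.05,.13);ends(r,150)
cv2.imwrite("pics/w19c.png",p)
a=190
plan((585,-316,10,190))
```

```text
t 30.52 tcp [ 586.9 -317.2  161.1] az -170.1 zax [ 0.0022 -0.0016 -1.    ] F [-0.1 -1.1  0.3] op 86.8 j [-0.25  0.5   0.03  0.   -1.1   0.43]
2541 [ 590.7 -332.4  115.5   22.   -80.5] z 0.0232
 centre from -y end [ 587.9 -315.4] from +y end [ 593.5 -349.4]
(585, -316, 10, 190) -> [2.3, 1.9, 151.7] [-0.0022, 0.003, -0.0019] dist 152 deg 0
```

View pics/w19.png

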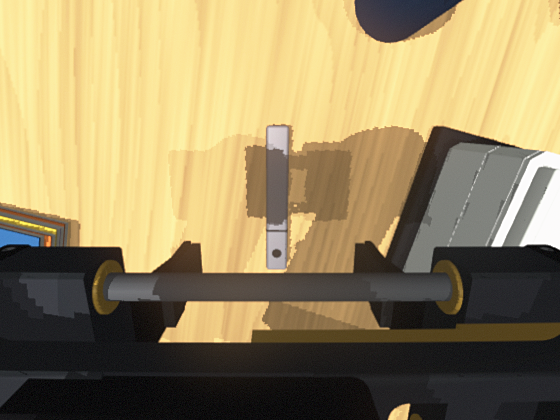

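{"api": "servo_tool", "payload": {
  "increments": [
    [-1,[-0.5,2,35],[0,0,0.008]],
    [-1,[-0.5,2,70],[0,0,0.008]],
    [-1,[-0.5,2,105],[0,0,0.008]],
    [-1,[-0.5,2,135],[0,0,0.008]],
    [-1,[-0.5,2,150],[0,0,0.008]],
    [-1,[-0.5,2,150],[0,0,0.008]],
    [-1,[-0.5,2,150],[0,0,0.008]],
    [0,[-0.5,2,150],[0,0,0.008]]
  ]
}}

```text
t: 31.23
tcp_pos: [0.5885, -0.3153, 0.0122]
orientation: [-0.259, 3.126, -0.004]
wrist_force: [0.0, -0.6, 0.6]
opening: 0.97
```

Run:
```python
from h import *
st(); plan((587.8,-315.4,10,189.5))
```

```text
t 31.23 tcp [ 588.5 -315.3   12.2] az -170.54 zax [ 0.0047 -0.002  -1.    ] F [ 0.  -0.6  0.6] op 84.4 j [-0.25  0.65 -0.11  0.   -0.8   0.41]
(587.8, -315.4, 10, 189.5) -> [0.7, 0.1, 2.2] [-0.0027, 0.0043, -0.0006] dist 2 deg 0
```

{"api": "servo_tool", "payload": {
  "increments": [
    [0.9,[0.5,0,1],[0,0,0]],
    [0.9,[0.5,0,1],[0,0,0]],
    [0.9,[0.5,0,1],[0,0,0]],
    [0.9,[0.5,0,1],[0,0,0]],
    [0.9,[0.5,0,1],[0,0,0]],
    [0.9,[0.5,0,1],[0,0,0]],
    [0.9,[0.5,0,1],[0,0,0]],
    [0.9,[0.5,0,1],[0,0,0]],
    [0.9,[0.5,0,1],[0,0,0]],
    [0.9,[0.5,0,1],[0,0,0]],
    [0.9,[0.5,0,1],[0,0,0]]
  ],
  "grip_force": 25
}}

```text
t: 32.15
tcp_pos: [0.5863, -0.3146, 0.0082]
orientation: [-0.259, 3.131, -0.0]
wrist_force: [0.1, 0.1, -0.2]
opening: 0.251
```

Run:
```python
from h import *
st(); plan((406.7,-317,200,176.1))
```

```text
t 32.15 tcp [ 586.3 -314.6    8.2] az -170.56 zax [ 1.e-04 -1.e-04 -1.e+00] F [ 0.1  0.1 -0.2] op 21.9 j [-0.25  0.65 -0.12  0.   -0.8   0.41]
(406.7, -317, 200, 176.1) -> [177.5, 27.1, -191.8] [-0.0001, 0.0001, 0.2328] dist 263 deg 13
```

{"api": "servo_tool", "payload": {
  "increments": [
    [0.2,[0,0,0],[0,0,0]],
    [0.2,[0,0,0],[0,0,0]],
    [0.2,[0,0,-3],[0,0,0]],
    [0.9,[0,0,-3],[0,0,0]],
    [0.9,[0,0,-3],[0,0,0]],
    [0.9,[0,0,-3],[0,0,0]],
    [0.9,[0,0,-3],[0,0,0]],
    [0.9,[0,0,-3],[0,0,0]],
    [0.9,[0,0,-3],[0,0,0]],
    [0.9,[0,0,-3],[0,0,0]]
  ]
}}

```text
t: 32.98
tcp_pos: [0.5862, -0.3146, 0.0114]
orientation: [-0.258, 3.131, -0.0]
wrist_force: [0.0, -0.0, 1.4]
opening: 0.247
```

Run:
```python
from h import *
st(); plan((406.7,-317,200,176.1))
```

```text
t 32.98 tcp [ 586.2 -314.6   11.4] az -170.56 zax [ 1.e-04 -0.e+00 -1.e+00] F [ 0.  -0.   1.4] op 21.5 j [-0.25  0.65 -0.12  0.   -0.8   0.41]
(406.7, -317, 200, 176.1) -> [177.5, 27.0, -188.6] [-0.0001, 0.0001, 0.2328] dist 260 deg 13
```

Lift straight up well above the stack before going sideways.

{"api": "servo_tool", "payload": {
  "increments": [
    [0.9,[0,0,-30],[0,0,0]],
    [0.9,[0,0,-70],[0,0,0]],
    [0.9,[0,0,-110],[0,0,0]],
    [0.9,[0,0,-150],[0,0,0]],
    [0.9,[0,0,-187],[0,0,0]],
    [0.9,[177,27,-187],[0,0,0.233]],
    [0.9,[177,27,-187],[0,0,0.233]],
    [0.9,[177,27,-187],[0,0,0.233]],
    [0.9,[177,27,-187],[0,0,0.233]],
    [0.9,[177,27,-187],[0,0,0.233]],
    [0.9,[177,27,-187],[0,0,0.233]],
    [0.9,[177,27,-187],[0,0,0.233]]
  ]
}}

```text
t: 33.98
tcp_pos: [0.4071, -0.3172, 0.1988]
orientation: [0.108, 3.138, -0.001]
wrist_force: [0.6, 0.0, -0.8]
opening: 0.246
```

{"api": "servo_tool", "payload": {
  "increments": [
    [0.9,[0,0,0],[0,0,0]],
    [0.9,[0,0,0],[0,0,0]],
    [0.9,[0,0,0],[0,0,0]],
    [0.9,[0,0,0],[0,0,0]]
  ]
}}

```text
t: 34.32
tcp_pos: [0.408, -0.3169, 0.1978]
orientation: [-0.106, -3.139, -0.0]
wrist_force: [0.3, -1.1, -1.2]
opening: 0.247
```

Run:
```python
from h import *
st(); p,d,W=grab("wrist","w20"); 
ends(mrect(W,p,.195,.225,.407,-.32,.05,.13),150)
ends(mrect(W,p,.112,.145,.407,-.32,.05,.13),170)
plan((406.7,-317,155,176.1))
```

```text
t 34.32 tcp [ 408.  -316.9  197.8] az 176.12 zax [-6.e-04  3.e-04 -1.e+00] F [ 0.3 -1.1 -1.2] op 21.5 j [-0.35  0.22 -0.29 -0.   -1.06  0.28]
5277 [ 405.2 -361.8   61.9   22.2   86. ] z 0.2095
 centre from -y end [ 408.3 -317.9] from +y end [ 402.1 -405.7]
4780 [ 404.5 -350.4  104.3   60.2   86. ] z 0.1314
 centre from -y end [ 406.8 -317.6] from +y end [ 402.2 -383.2]
(406.7, -317, 155, 176.1) -> [1.1, -0.2, 42.8] [0.0002, -0.0006, 0.0003] dist 43 deg 0
```

View pics/w20.png

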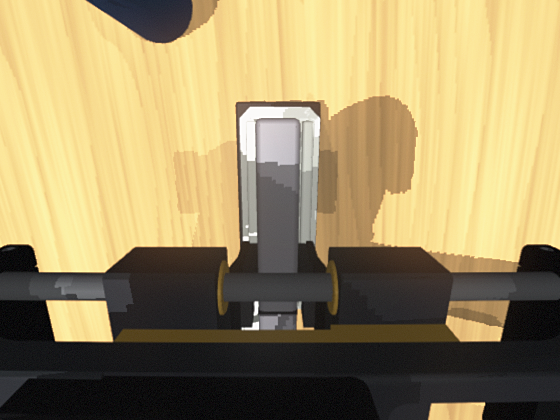

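{"api": "servo_tool", "payload": {
  "increments": [
    [0.9,[1.5,0.4,20],[0,0,0]],
    [0.9,[1.5,0.4,40],[0,0,0]],
    [0.9,[1.5,0.4,47],[0,0,0]],
    [0.9,[1.5,0.4,48],[0,0,0]],
    [0.9,[1.5,0.4,48],[0,0,0]],
    [0.9,[1.5,0.4,48],[0,0,0]]
  ]
}}

```text
t: 34.87
tcp_pos: [0.4065, -0.3169, 0.1512]
orientation: [0.107, 3.138, -0.002]
wrist_force: [1.0, -0.5, -0.6]
opening: 0.249
```

Run:
```python
from h import *
st(); p,d,W=grab("wrist","w21"); 
ends(mrect(W,p,.15,.18,.407,-.32,.05,.13),150)
ends(mrect(W,p,.112,.145,.407,-.32,.05,.13),170)
cv2.imwrite("pics/w21c.png",cv2.resize(p[80:250,170:400],None,fx=3.4,fy=3.4))
```

```text
t 34.87 tcp [ 406.5 -316.9  151.2] az 176.11 zax [ 0.0015 -0.0011 -1.    ] F [ 1.  -0.5 -0.6] op 21.6 j [-0.35  0.27 -0.36  0.   -0.94  0.28]
5285 [ 403.7 -361.9   61.7   22.1   86.2] z 0.163
 centre from -y end [ 406.6 -317.8] from +y end [ 400.8 -406. ]
7572 [ 404.  -359.2   86.3   60.3   86. ] z 0.1305
 centre from -y end [ 406.9 -317.5] from +y end [ 401.1 -400.9]
```

View pics/w21c.png

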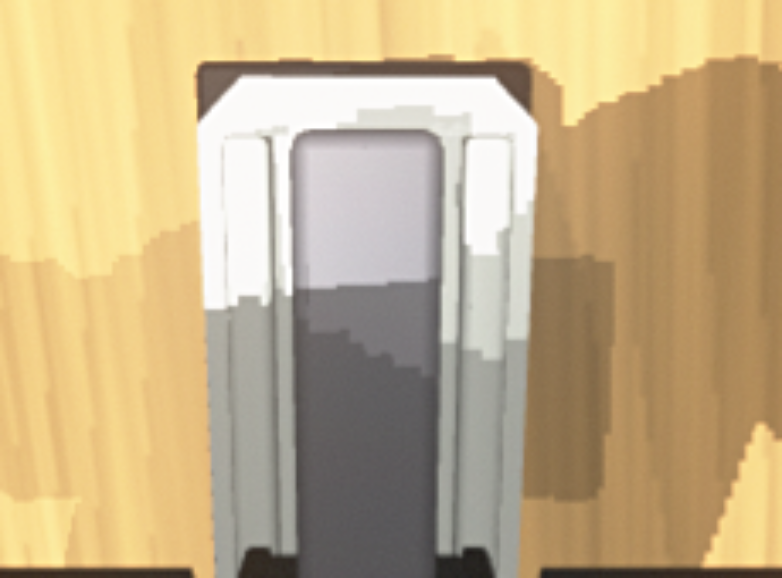

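Case is centred to within 0.3 mm of the lid in both directions. Lowering.

{"api": "servo_tool", "payload": {
  "increments": [
    [0.9,[0,0.2,3],[0,0,0]],
    [0.9,[0,0.2,6],[0,0,0]],
    [0.9,[0,0.2,8],[0,0,0]],
    [0.9,[0,0.2,9],[0,0,0]],
    [0.9,[0,0.2,9],[0,0,0]],
    [0.9,[0,0.2,9],[0,0,0]]
  ]
}}

```text
t: 35.42
tcp_pos: [0.4057, -0.3163, 0.1412]
orientation: [-0.107, -3.14, 0.0]
wrist_force: [-0.0, 0.0, -1.2]
opening: 0.245
```

{"api": "servo_tool", "payload": {
  "increments": [
    [0.9,[0,0,1],[0,0,0]],
    [0.9,[0,0,1],[0,0,0]]
  ]
}}

```text
t: 35.58
tcp_pos: [0.4059, -0.3163, 0.1403]
orientation: [0.107, 3.139, -0.0]
wrist_force: [0.9, -0.2, -0.5]
opening: 0.251
```

{"api": "servo_tool", "payload": {
  "increments": [
    [0.9,[0,0,0.7],[0,0,0]],
    [0.9,[0,0,0.7],[0,0,0]]
  ]
}}

```text
t: 35.75
tcp_pos: [0.4059, -0.3164, 0.1404]
orientation: [0.107, 3.139, -0.001]
wrist_force: [-1.3, 1.0, 4.7]
opening: 0.252
```

{"api": "servo_tool", "payload": {
  "increments": [
    [0.9,[0,0,0.5],[0,0,0]],
    [0.9,[0,0,0.5],[0,0,0]]
  ]
}}

```text
t: 35.92
tcp_pos: [0.4059, -0.3164, 0.1403]
orientation: [0.107, 3.139, -0.001]
wrist_force: [-1.9, 2.2, 6.6]
opening: 0.251
```

Contact at the predicted 140.4 mm. Release and rise.

{"api": "servo_tool", "payload": {
  "increments": [
    [0.5,[0,0,-0.5],[0,0,0]],
    [0,[0,0,-0.5],[0,0,0]],
    [0,[0,0,-0.5],[0,0,0]],
    [0,[0,0,-0.5],[0,0,0]],
    [-0.5,[0,0,-30],[0,0,0]],
    [-1,[0,0,-70],[0,0,0]],
    [-1,[0,0,-110],[0,0,0]],
    [-1,[0,0,-130],[0,0,0]],
    [-1,[0,0,-130],[0,0,0]],
    [-1,[0,0,-130],[0,0,0]],
    [-1,[0,0,-130],[0,0,0]]
  ]
}}

```text
t: 36.83
tcp_pos: [0.4051, -0.3158, 0.2677]
orientation: [-0.108, -3.138, -0.002]
wrist_force: [-0.1, -0.1, -0.3]
opening: 0.923
```

Run:
```python
from h import *
st(); p,d,W=grab("wrist","w22"); 
ends(mrect(W,p,.146,.165,.407,-.32,.05,.13),150)
ends(mrect(W,p,.112,.165,.407,-.32,.05,.13),170)
ends(mrect(W,p,.012,.03,.407,-.32,vmax=110),190)
plan((520,0,300,176))
```

```text
t 36.83 tcp [ 405.1 -315.8  267.7] az 176.07 zax [-0.0019  0.0015 -1.    ] F [-0.1 -0.1 -0.3] op 80.3 j [-0.35  0.16 -0.18 -0.   -1.23  0.28]
2829 [ 404.6 -337.   109.8   22.3   86.3] z 0.1522
 centre from -y end [ 405.9 -316.9] from +y end [ 403.3 -357.1]
7625 [ 405.4 -336.7  131.6   60.1   86. ] z 0.1371
 centre from -y end [ 406.7 -317.5] from +y end [ 404.1 -355.9]
1039 [ 407.1 -323.1  180.7   89.8   85.9] z 0.021
 centre from -y end [ 407.4 -318.5] from +y end [ 406.8 -327.7]
(520, 0, 300, 176) -> [-93.1, 323.0, -32.5] [0.0016, -0.0031, 0.0012] dist 338 deg 0
```

View pics/w22.png

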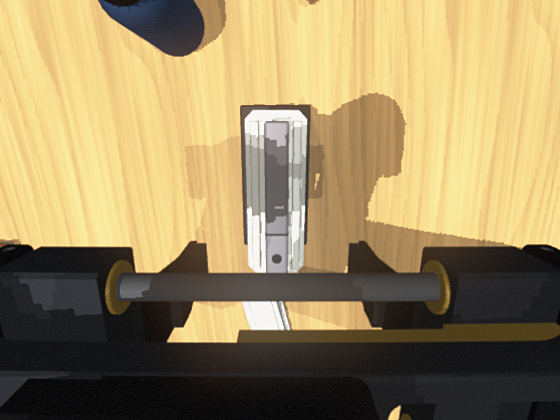

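{"api": "servo_tool", "payload": {
  "increments": [
    [-1,[-40,420,-32],[0,0,0]],
    [-1,[-40,420,-32],[0,0,0]],
    [-1,[-40,420,-32],[0,0,0]],
    [-1,[-40,420,-32],[0,0,0]],
    [-1,[-40,420,-32],[0,0,0]],
    [-1,[-40,420,-32],[0,0,0]],
    [-1,[-40,420,-32],[0,0,0]],
    [-1,[-40,420,-32],[0,0,0]],
    [-1,[-40,420,-32],[0,0,0]],
    [-1,[-40,420,-32],[0,0,0]],
    [-1,[-40,420,-32],[0,0,0]]
  ]
}}

```text
t: 37.8
tcp_pos: [0.4749, 0.1048, 0.2995]
orientation: [-0.099, -3.139, 0.001]
wrist_force: [-0.2, -0.6, -0.1]
opening: 1.001
```

Run:
```python
from h import *
st(); p,d,W=grab("top","t23")
ends(mrect(W,p,.145,.17,.407,-.32,.05,.13,rows=420),150)
ends(mrect(W,p,.108,.17,.407,-.32,.05,.13,rows=420),170)
ends(mrect(W,p,.012,.03,.407,-.32,.07,.13,rows=420,vmax=110),190)
for n,x,y,z in(("slid",.437,-.111,.03),("stap",.643,.107,.045),("bott",.514,-.514,.183),("tape",.513,.529,.022)):
    print(n);mrect(W,p,z,z+.02,x,y,.06,.09,rows=420)
p,d,W=grab("side","s23"); cv2.imwrite("pics/s23c.png",cv2.resize(p[130:230,280:420],None,fx=5,fy=5))
```

```text
t 37.8 tcp [474.9 104.8 299.5] az 176.39 zax [-1.5e-03 -5.0e-04 -1.0e+00] F [-0.2 -0.6 -0.1] op 87.1 j [ 0.55  0.1  -0.18 -0.   -1.29 -0.61]
484 [ 405.3 -318.7  147.8   23.5   86.1] z 0.1511
 centre from -y end [ 405.4 -317.6] from +y end [ 405.2 -319.8]
1465 [ 406.3 -319.5  170.4   62.2   85.7] z 0.1357
 centre from -y end [ 406.3 -319.7] from +y end [ 406.3 -319.3]
550 [ 405.5 -319.5  189.3   88.7   85.8] z 0.0206
 centre from -y end [ 405.5 -319.2] from +y end [ 405.5 -319.8]
slid
268 [ 436.4 -110.5   93.6   48.2  -80.3] z 0.032
stap
few 14
bott
77 [ 514.  -514.2   22.6   21.6  -18.3] z 0.1947
tape
169 [511.2 532.7  91.8  79.8  18.4] z 0.0253
```

View pics/t23.png

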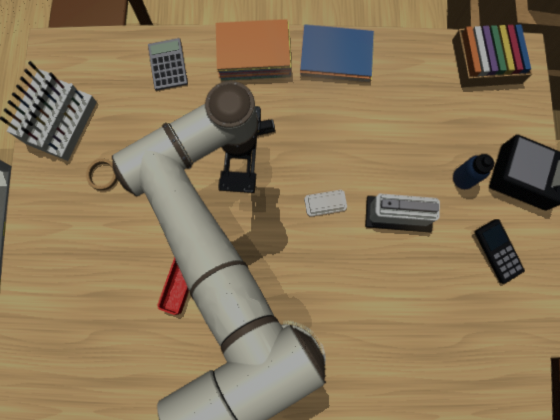

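View pics/s23c.png

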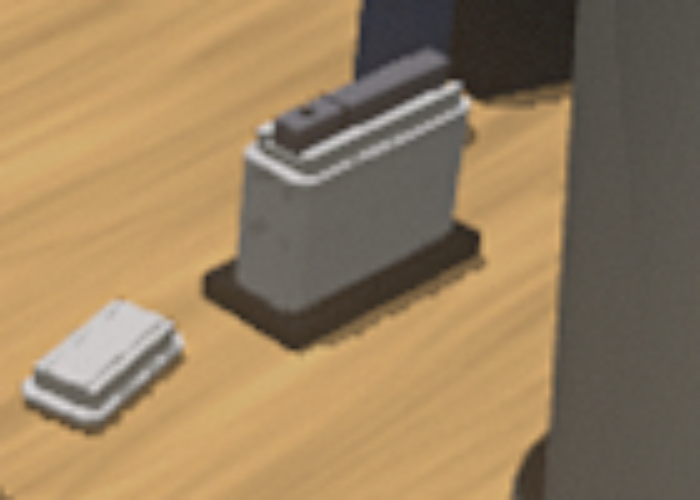

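The stack stands closed and straight on the plinth: case at pixels (385–440, 203) and seams flush in the side view. The arm partly hides the stapler and tape, but no path passed near either.

```bash
python3 -c "
from station import arm
print(arm.job_done()); print(arm.read_state()['t'])"
```

```text
the job is handed in; nothing more can be done
None
the job is handed in; nothing more can be done
```

The lunch set is assembled on the plinth in the order you asked for, and the job was handed in at about 38 s of the 128 s allowed. The sequence was bottom tier, sauce pot, top tier, long lid, cutlery case. Each part was lowered until I felt contact, at or within about 0.2 mm of the height expected for it fully home. Each was then released before the next was picked up.

**Last checks on the stack:**
- **Bottom tier:** by the wrist camera it sat within about 1 mm of the plinth centre once placed, lined up with the plinth to within about half a degree.
- **Lid:** it is about 1 mm off the plinth centre.
- **Case:** it is centred in the lid's groove to about 1 mm along it. Its top measured 151–152 mm against the expected 151 mm.
- **Top camera:** it agrees with these figures to about 2 mm.
- **Side view:** it shows the stack closed and level.

**Bystanders:** the short lid and the bottle are unmoved to within about 1 mm. In the final image the arm covered most of the stapler and part of the tape roll. The tape position came out about 3 mm different, from only part of its outline, and I could not re-measure the stapler. Neither was approached closely on any path.

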